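Lock out the coil drive and put up the warning board

TASK

Before anyone works on the coil drive, isolate it: turn the red handle of the isolator with the yellow face plate to the red off mark, then pull the handle straight out of the housing until it is locked out. Only then unfold the leg on the back of the warning board fully and stand the board upright on its leg where it lies; leave the other isolator and everything else on the bench alone.

Things in the scene. Friction and masses are not known exactly. Their poses are not given: they have to be found in the camera images.
- red_isolator: isolator to lock out: a white box 70 mm deep (x), 110 wide (y), 130 high, fixed on the bench, with a yellow face plate, a dark collar and a red lever handle on its front, which looks to -x of its frame. Origin: centre of its underside; z up; only its yaw varies. Front of the lid at x = -37 mm. Collar: 62 mm in diameter round the handle's axis, 25 mm out from the front
- red_isolator_axis (a point): point on the red handle's axis at the front of the lid (x = -37, y = 0, z = 75 mm of the box; the axis is parallel to the box's x). The lever moves in a plane parallel to the front: pushed in, its centre line is at x = -88 mm of the box, so that 42 mm are free between bar and front (beyond the collar), 56 mm drawn out
- red_isolator_turn (a joint): turn of the red handle, rad: 0 = at the off mark, the lever pointing 0.35 to the left of straight up as seen by one who faces the front (towards the box's +y). It grows clockwise so seen: lever angle right of straight up = value - 0.35. Range -0.30 to 1.60, no click or stop at the mark; stiff (0.12 N m), stays where it is left
- red_isolator_handle (a joint): how far the red handle is drawn out along -x of the box, m: 0 = in, 0.014 = at its stop, locked. Needs about 4 N and stays where it is left. A lug behind the collar lets it come out only through a notch at the off mark (it finds the notch from within about 0.1 rad); once out it cannot be turned
- red_isolator_tip (a point): centre of the 24 mm ball at the end of the red lever (a round bar 18 mm thick), 88 mm from the axis
- red_isolator_mark (a point): the red off mark on the yellow plate, a radial stroke 12 x 7 mm; this point is 40 mm from the axis
- black_isolator: a second isolator of the same make with a plain metal face plate and a black handle, to be left alone; same sizes and frame. Either box may be the left one
- black_isolator_tip (a point): centre of the ball at the end of the black lever, 88 mm from its axis
- board: warning board, loose, about 0.4 kg, lying face down: a plate 130 (x) x 100 (y) x 9 mm with a black frame; the hidden face is yellow with a black triangle, the back grey. Origin: centre of the face; x points to its top edge, z out of its back (up as it lies). A folded leg lies on its back. Standing on the open leg it leans back about 0.2 rad
- board_bottom (a point): middle of the board's bottom edge, on the face side (x = -65 mm, z = 0 of the board); the board can be swung up about this edge
- board_grip (a point): point to hold the black hand grip by (x = 90, z = 8 mm of the board); the grip stands on the top edge, from x = 63 to 105 mm, 30 mm wide (y), 16 mm thick (z = 0 to 16 mm)
- board_leg (a joint): leg of the board, rad: 0 = folded flat, 0.85 = fully open against its stop. Light (0.05 N m), stays where it is left
- leg_hinge (a point): axis of the leg's hinge (parallel to the board's y), at x = 30, z = 12.5 mm of the board
- leg_foot (a point): middle of the leg's black rubber foot, 103 mm from the hinge: 22 mm long, 24 mm wide (y), 14 mm thick; folded, it reaches 19 mm beyond the board's bottom edge, 8 to 22 mm above the bench. Lifting it away from the board's back opens the leg
- dip_circle: bystander: black stand with a clear ring, 141 x 211 x 119 mm; origin under its middle
- folding_rule: bystander: yellow folded rule, 30 (x) x 240 (y) x 17 mm; origin under its middle
- screwdriver: bystander: screwdriver with red grip, 25 (x) x 160 (y) x 22 mm, lying between the two isolators; origin under its middle
- fuse_box: bystander: small grey box with a lid, 57 (x) x 74 (y) x 25 mm; origin under its middle

How it is judged:
By the outcome, as a careful person would: the job done as asked, in the order asked, and still so for the second after the job is handed in, with the robot touching nothing.
It also fails if it takes over 62 s, if anything falls off the work surface, if the arm or the gripper's body presses on something with over 40 N, if the wrist force passes 120 N, or if a joint passes its speed limit or range.

ROBOT

A 7-joint arm with a two-finger parallel gripper is mounted at the origin on a cart in front of the work surface, level with it; the furniture and walls round the work are solid. World frame = base frame: x ahead of the robot, y to its left, z up, the work surface at z = 0. Lengths are in m, angles in rad, forces in N, time in s.
With the tool pointing down it reaches from about 0.4 to 0.925 m from the base axis. Payload 4.1 kg.
Tool frame: the origin (TCP) lies midway between the tips of the shut fingers; the grasp point (between the pads) lies bot.grasp_offset behind it (bot.grasp_offset is the distance from the TCP to the grasp point, in m); z points along the fingers, y is the direction in which the jaws open and shut (so a half turn about z gives the same grasp; the last joint's range is limited). The gripper opens to 85 mm and grips with 20 to 120 N. Pads are 22 mm wide; open, the fingers measure 114 mm over their backs; the gripper's body (76 mm by 85 mm) begins 54 mm behind the grasp point. The pads swing forward as they close: fully open they stand 13 mm farther back than shut.
Start: joints at [-1.363, 0.398, 0.045, 1.537, -0.019, 1.207, -0.051], TCP at [0.196, 0.62, 0.231] pointing down, gripper open.
Joint ranges: [-2.82, 2.82], [-0.49, 2.23], [-1.37, 1.46], [0, 2.46], [-1.36, 4.5], [0.23, 2], [-2.94, 2.94]. Speed limits (rad/s): [2.57, 2.57, 3.14, 3.14, 3.14, 3.14, 3.14].

INTERFACE

Orientations are given as [roll, pitch, yaw] about the fixed x, y, z axes, in that order (R = Rz(yaw) Ry(pitch) Rx(roll)).
In Python, from plant import bot gives the robot as it stands.
- The arm moves only by the shell command python3 -m creep 'ROWS'. ROWS is JSON, a list of rows, each a list of 7 numbers: the turn, a rotation vector about the tool's x, y, z in units of 6 degrees (1.0 is 6 degrees), then the shift along the tool's x, y, z in m, then the opening, from 0 (shut) to 1 (fully open). A call has 1 to 5 rows; each row shifts and turns the commanded pose from where the row before left it, along the tool's axes as they then stand; what a row does not reach is not made up. A row lasts 1/12 s, in which the tool goes at most 41.7 mm and 7.16 degrees, less where a joint would pass 70% of its speed; a pose out of reach is approached as far as the arm can. A call with a gripper value outside its range is refused whole. The fingers move at their own pace and stop on an object; the grip force is fixed at half the most. Time passes only in rows, so rows that do not move let the fingers close. It gives the time, the measured TCP pose, the force and the opening at its end, in the units of the state.
- bot.observe(): the state, without advancing time (a new reading comes with each control period).
- bot.get_image(name): name is "side" or "top" or "wrist"; returns (picture, depth): 400x640x3 uint8, red, green, blue; 400x640 float32, m along the optical axis (not along the pixel's ray), 0 where there is no reading.
- bot.camera_model(name): a dict with "mtx" (3x3 intrinsics, pixels), "k1" (the pictures are not rectified: a ray, as slopes to the right and down, at radius r is drawn at 1 + k1 r^2 times it, then the intrinsics apply), "world_from_camera" (4x4, takes a point from camera to world coordinates). Camera axes: x right, y down, z forward; pixel columns grow to the right and rows downward; lengths in m; the calibration is good to about 2 mm. A picture is of the moment at which its call begins: read the wrist's pose just before it. camera_model takes no time and is no camera call; for the wrist camera it gives the pose at the moment of the call.
- bot.hand_in(): hands the job in, once; it reports no verdict.
Trained networks look in the newest picture that a camera, given by its name, has taken for a name from the list of things; names that differ only in an ending like _2 or _b are one class to them, and where a whole thing is asked for, a point or a joint stands for the part that bears it (a point fixed in the world has none). Each returns a list of dicts, best first, with "p" (0 to 1); they miss things now and then, are a little off and sometimes report something else, mostly with a low value. They report only what shows in the picture. A call takes as long as a camera call.
- bot.boxes_of(camera, query): "centre" ([x, y, z] in m, in the coordinates of the camera as it stood for that picture, good to about 4 mm: the middle of the surface that is visible of it).
- bot.cut_out(camera, query): "pixels" (400x640 bool, what is visible of it).
The state is a dict: "time": time; "joint_pos": joint angles; "joint_vel": joint speeds; "tau": joint torques, N m; "position": TCP position; "tcp_rot": TCP orientation; "contact_force": force on the tool from outside, world axes, zero at the start; "moment": the same for the moment, N m; "finger_gap": finger opening in m.
Only numpy, scipy, OpenCV 4.12 (cv2) and the standard library are available. Lean on these libraries where they do the work, as an engineer would, in place of code of your own. Each camera call takes 0.05 s, during which the arm holds its last target. There are 200 camera calls.

## Working session

There is one attempt and no reset: what is moved stays moved. The work goes in short steps, Python scripts to look and compute and a shell command to move; the robot and the scene stay as the last step left them, time stands still between calls to the robot, and variables do not carry over. Pictures are saved under pics/ and viewed, about 8 in all and at most 12, crops included, and the job is handed in when it is done.

```bash
ls; mkdir -p pics; cat > h.py <<'E'
import numpy as np, cv2
from scipy.spatial.transform import Rotation as R
from plant import bot
def w(cam,p):
    M=np.array(bot.camera_model(cam)["world_from_camera"]); return M[:3,:3]@np.array(p)+M[:3,3]
def cloud(cam,mask,depth):
    m=bot.camera_model(cam);K=np.array(m["mtx"]);v,u=np.nonzero(mask&(depth>0));z=depth[v,u]
    d=np.array([[m["k1"],0,0,0]],float)
    n=cv2.undistortPoints(np.c_[u,v].astype(np.float64)[:,None],K,d[0,[0]].tolist() and np.array([m["k1"],0,0,0.]))[:,0]
    P=np.c_[n*z[:,None],z]; M=np.array(m["world_from_camera"]); return P@M[:3,:3].T+M[:3,3]
def rot(): return R.from_euler('xyz',bot.observe()["tcp_rot"])
def delta(pos,Rt=None):
    """shift in tool axes & turn in 6deg units to target"""
    s=bot.observe(); r=rot(); d=r.inv().apply(np.array(pos)-s["position"]); 
    t=(r.inv()*Rt).as_rotvec()/np.radians(6) if Rt is not None else np.zeros(3)
    return np.round(t,2),np.round(d,4)
E
python3 - <<'E'
from h import *
s=bot.observe(); print(s, bot.grasp_offset)
for c in ["side","top"]:
    im,d=bot.get_image(c); cv2.imwrite(f"pics/{c}0.png",im[:,:,::-1])
    print(c,np.round(bot.camera_model(c)["world_from_camera"],3).tolist(),bot.camera_model(c)["k1"])
    for q in ["red_isolator","red_isolator_axis","red_isolator_tip","red_isolator_mark","black_isolator","black_isolator_tip","board","board_grip","board_bottom","leg_foot","leg_hinge","dip_circle","folding_rule","screwdriver","fuse_box"]:
        print(q,[(np.round(w(c,b["centre"]),3).tolist(),round(b["p"],2)) for b in bot.boxes_of(c,q)[:2]])
E
```

```text
pics
{'time': 0.0, 'joint_pos': array([-1.36300786,  0.39919392,  0.04500949,  1.53787267, -0.01869233,
        1.20688467, -0.05068269]), 'joint_vel': array([ 0.00035927,  0.00025703,  0.00085174,  0.00075926,  0.00093779,
       -0.0008297 ,  0.00119406]), 'tau': array([-1.19130227e-04, -4.75128758e+01,  1.36475354e+00, -2.54228765e+01,
        1.16025552e-02,  9.56868898e-03,  1.34555006e-05]), 'position': array([0.19607712, 0.61906359, 0.23026498]), 'tcp_rot': array([-3.13965959e+00,  1.32030690e-04,  2.83495904e+00]), 'contact_force': array([-0.04987318,  0.06432004,  0.12732448]), 'moment': array([ 0.03095088,  0.02648736, -0.02650694]), 'finger_gap': 0.08538976338839421} 0.0187
side [[1.0, -0.007, 0.018, 0.57], [-0.02, -0.42, 0.907, -0.795], [0.001, -0.908, -0.42, 0.54], [0.0, 0.0, 0.0, 1.0]] -0.006710566347463839
red_isolator []
red_isolator_axis [([0.558, 0.033, 0.096], 0.97)]
red_isolator_tip [([0.49, 0.05, 0.109], 0.8)]
red_isolator_mark [([0.562, 0.037, 0.095], 0.84)]
black_isolator [([0.556, 0.294, 0.107], 0.56)]
black_isolator_tip [([0.491, 0.31, 0.116], 0.7)]
board [([
[... 773 characters left out ...]
66)]
black_isolator [([0.562, 0.303, 0.129], 0.89), ([0.767, -0.13, 0.098], 0.38)]
black_isolator_tip [([0.572, -0.164, 0.012], 0.73), ([0.491, 0.312, 0.158], 0.49)]
board [([0.538, -0.166, 0.001], 0.93)]
board_grip [([0.537, -0.17, 0.006], 0.89)]
board_bottom [([0.538, -0.171, 0.01], 0.94)]
leg_foot [([0.569, -0.161, 0.014], 0.69), ([0.489, 0.312, 0.161], 0.69)]
leg_hinge [([0.577, -0.163, 0.015], 0.55), ([0.563, 0.302, 0.128], 0.25)]
dip_circle [([0.767, -0.129, 0.097], 0.79), ([0.551, 0.077, 0.13], 0.34)]
folding_rule [([0.385, 0.282, 0.017], 0.75)]
screwdriver [([0.489, 0.17, 0.017], 0.7), ([0.565, 0.304, 0.129], 0.37)]
fuse_box [([0.4, 0.055, 0.025], 0.93), ([0.552, 0.078, 0.13], 0.37)]
```

View pics/top0.png

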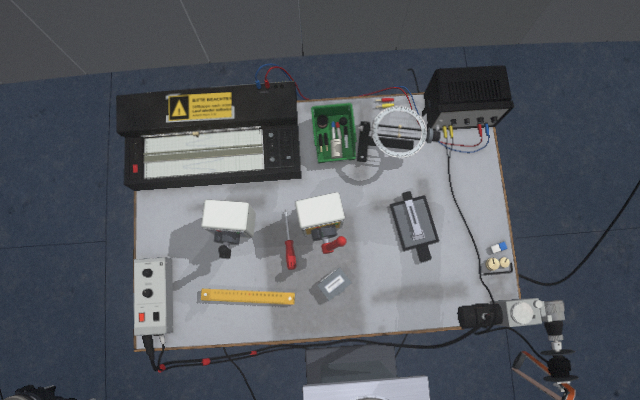

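View pics/side0.png

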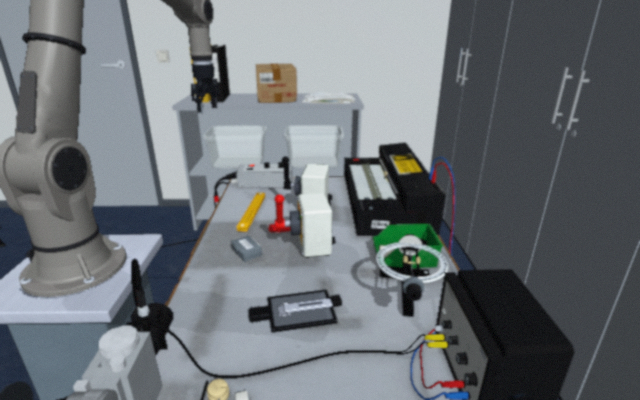

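```bash
python3 - <<'E'
from h import *
im,d=bot.get_image("top")
for q in ["red_isolator","black_isolator","board","fuse_box","screwdriver","dip_circle"]:
    c=bot.cut_out("top",q)
    if not c: print(q,"none");continue
    P=cloud("top",c[0]["pixels"],d)
    if "isol" in q: P=P[P[:,2]>0.12]
    r=cv2.minAreaRect((P[:,:2]*1000).astype(np.float32))
    print(q,round(c[0]["p"],2),len(P),P.min(0).round(3),P.max(0).round(3),r)
m=(im[:,:,0]>120)&(im[:,:,1]<60)&(im[:,:,2]<70)
m[:, :300]=0; m[:,360:]=0; m[:225]=0; m[:265]&=True; m[265:]=0
P=cloud("top",m,d); print("red lever",len(P),P.mean(0).round(3)); print(P[::6].round(3).tolist())
im,d=bot.get_image("side")
m=(im[:,:,0]>110)&(im[:,:,1]<60)&(im[:,:,2]<70); m[:190]=0;m[240:]=0;m[:,:260]=0;m[:,:300]|=False;m[:,300:]=0
P=cloud("side",m,d); print("side",len(P)); print(P[::max(1,len(P)//30)].round(3).tolist())
c=bot.cut_out("side","board")
E
```

```text
red_isolator 0.82 1453 [0.479 0.024 0.12 ] [0.614 0.139 0.169] ((541.4901123046875, 77.08972930908203), (134.1936798095703, 109.76837921142578), 7.5067219734191895)
black_isolator 0.93 1422 [0.477 0.25  0.12 ] [0.618 0.367 0.175] ((545.8956909179688, 313.75604248046875), (110.48614501953125, 134.93917846679688), 81.5599365234375)
board 0.58 2074 [ 0.44  -0.227 -0.006] [ 0.63  -0.109  0.026] ((535.3065185546875, -168.69979858398438), (193.80397033691406, 102.98417663574219), 11.712909698486328)
fuse_box 0.81 643 [ 0.359  0.013 -0.007] [0.438 0.101 0.03 ] ((399.07916259765625, 57.69123077392578), (58.686195373535156, 75.34908294677734), 33.881690979003906)
screwdriver 0.81 280 [0.445 0.153 0.005] [0.597 0.176 0.026] ((520.8238525390625, 169.2816162109375), (152.38247680664062, 23.13838768005371), 5.892181873321533)
dip_circle 0.84 1877 [ 0.698 -0.236 -0.007] [ 0.879 -0.031  0.12 ] ((785.088134765625, -141.95985412597656), (204.8797149658203, 177.17388916015625), 72.88426208496094)
red lever 55 [0.486 0.06  0.118]
[[0.497, 0.044, 0.163], [0.49, 0.047, 0.165], [0.495, 0.064, 0.101], [0.4
[... 213 characters left out ...]
[0.485, 0.03, 0.163], [0.485, 0.03, 0.161], [0.487, 0.03, 0.158], [0.492, 0.027, 0.157], [0.498, 0.031, 0.152], [0.488, 0.034, 0.146], [0.495, 0.037, 0.142], [0.492, 0.037, 0.136], [0.49, 0.041, 0.13], [0.487, 0.04, 0.125], [0.484, 0.044, 0.118], [0.483, 0.049, 0.109], [0.493, 0.052, 0.105], [0.485, 0.052, 0.1], [0.49, 0.05, 0.098], [0.492, 0.058, 0.091], [0.494, 0.062, 0.086], [0.496, 0.06, 0.084], [0.496, 0.061, 0.081], [0.493, 0.061, 0.078], [0.481, 0.057, 0.077], [0.454, 0.159, 0.019], [0.489, 0.054, 0.077], [0.459, 0.158, 0.017], [0.493, 0.058, 0.071], [0.454, 0.157, 0.014], [0.488, 0.057, 0.069], [0.448, 0.156, 0.012], [0.483, 0.061, 0.064], [0.498, 0.16, 0.009], [0.476, 0.155, 0.009]]
```

```bash
python3 - <<'E'
import cv2
a=cv2.imread("pics/top0.png")[180:280,290:450]; b=cv2.imread("pics/side0.png")[180:340,230:350]
cv2.imwrite("pics/c1.png",cv2.hconcat([cv2.resize(a,(480,300),interpolation=2),cv2.resize(b,(225,300),interpolation=2)]))
E
```

```text
(no output)
```

View pics/c1.png

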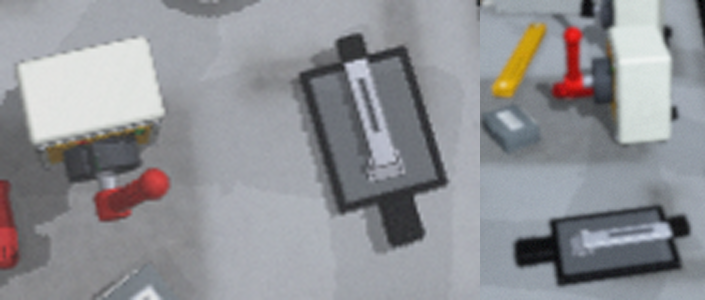

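```bash
python3 - <<'E'
from h import *
im,d=bot.get_image("top")
c=bot.cut_out("top","red_isolator"); P=cloud("top",c[0]["pixels"],d)
white=im[c[0]["pixels"]&(d>0)].min(1)>150
Q=P[white&(P[:,2]>.115)&(P[:,2]<.14)]; print(len(Q),cv2.minAreaRect((Q[:,:2]*1000).astype(np.float32)),np.median(Q[:,2]))
c=bot.cut_out("top","board"); P=cloud("top",c[0]["pixels"],d); 
for lo,hi in [(-.01,.006),(.006,.012),(.012,.03)]:
    q=P[(P[:,2]>lo)&(P[:,2]<hi)]; print(lo,len(q),cv2.minAreaRect((q[:,:2]*1000).astype(np.float32)))
Z=np.median(P[:,2]);print(Z)
# dark/black ends
X=c[0]["pixels"]; g=im.max(2)<60
Q=cloud("top",X&g,d); a=np.radians(11.7); u=np.array([np.cos(a),np.sin(a)]);t=Q[:,:2]@u
for sel in [t<t.min()+.03,t>t.max()-.015]: print(sel.sum(),Q[sel].mean(0).round(4))
print(t.min(),t.max())
m=(im[:,:,0]>120)&(im[:,:,1]<60)&(im[:,:,2]<70)
m[:, :300]=0; m[:,360:]=0; m[:225]=0; m[265:]=0
L=cloud("top",m,d)
imS,dS=bot.get_image("side")
m=(imS[:,:,0]>110)&(imS[:,:,1]<60)&(imS[:,:,2]<70); m[:190]=0;m[240:]=0;m[:,:260]=0;m[:,300:]=0
S=cloud("side",m,dS); S=S[(S[:,1]<.1)&(S[:,2]>.06)]
print("ball side top z",S[:,2].max(),"top z",L[:,2].max())
E
```

```text
1220 ((572.7544555664062, 81.66351318359375), (70.43482208251953, 106.74517059326172), 8.021036148071289) 0.12847629357972323
-0.01 650 ((544.7247924804688, -168.58547973632812), (176.38656616210938, 106.4162368774414), 10.915437698364258)
0.006 988 ((525.0616455078125, -169.6846466064453), (168.85105895996094, 101.32659149169922), 10.33539867401123)
0.012 491 ((533.7686157226562, -170.84951782226562), (189.2176055908203, 93.00215148925781), 10.976560592651367)
0.007669958816437061
123 [ 0.4575 -0.1815  0.0147]
44 [ 0.6172 -0.1526  0.0209]
0.39594283506309064 0.5810073794094089
ball side top z 0.16899868941471036 top z 0.16825613981487564
```

```bash
cat >> h.py <<'E'
YAW=np.radians(8.0); C=np.array([.5725,.081,0])
ex=np.array([np.cos(YAW),np.sin(YAW),0]);ey=np.array([-np.sin(YAW),np.cos(YAW),0]);ez=np.array([0,0,1.])
def lever(a,r,out=0,off=.0187):
    """TCP pose holding lever at angle a right of up, grasp at radius r"""
    u=np.cos(a)*ez-np.sin(a)*ey; z=-u; x=np.cross(ex,z)
    return C-(.088+out)*ex+.075*ez+r*u+off*z, R.from_matrix(np.c_[x,ex,z])
def rows(p,Rt,n,grip,start=None):
    s=bot.observe(); p0,r0=start if start else (s["position"],rot())
    rv=(r0.inv()*Rt).as_rotvec(); dp=(np.array(p)-p0)/n
    print("total turn deg",np.degrees(np.linalg.norm(rv)).round(1),"dist",np.linalg.norm(dp*n).round(3))
    for k in range(n):
        rk=r0*R.from_rotvec(rv*k/n); print([*(rv/n/np.radians(6)).round(2).tolist(),*rk.inv().apply(dp).round(4).tolist(),grip])
E
python3 - <<'E'
from h import *
p,Rt=lever(.34,.082+.1); print(p); rows(p,Rt,18,.55)
E
```

```text
[0.49293556 0.01482431 0.22895184]
total turn deg 67.0 dist 0.674
[-0.1, 0.16, 0.59, -0.0259, -0.0271, 0.0001, 0.55]
[-0.1, 0.16, 0.59, -0.0275, -0.0254, -0.0006, 0.55]
[-0.1, 0.16, 0.59, -0.029, -0.0237, -0.0013, 0.55]
[-0.1, 0.16, 0.59, -0.0304, -0.0218, -0.0021, 0.55]
[-0.1, 0.16, 0.59, -0.0316, -0.0199, -0.0028, 0.55]
[-0.1, 0.16, 0.59, -0.0327, -0.0178, -0.0036, 0.55]
[-0.1, 0.16, 0.59, -0.0337, -0.0157, -0.0043, 0.55]
[-0.1, 0.16, 0.59, -0.0345, -0.0136, -0.005, 0.55]
[-0.1, 0.16, 0.59, -0.0352, -0.0114, -0.0057, 0.55]
[-0.1, 0.16, 0.59, -0.0357, -0.0091, -0.0065, 0.55]
[-0.1, 0.16, 0.59, -0.0361, -0.0068, -0.0071, 0.55]
[-0.1, 0.16, 0.59, -0.0363, -0.0045, -0.0078, 0.55]
[-0.1, 0.16, 0.59, -0.0364, -0.0022, -0.0085, 0.55]
[-0.1, 0.16, 0.59, -0.0363, 0.0002, -0.0091, 0.55]
[-0.1, 0.16, 0.59, -0.0361, 0.0025, -0.0097, 0.55]
[-0.1, 0.16, 0.59, -0.0357, 0.0048, -0.0102, 0.55]
[-0.1, 0.16, 0.59, -0.0351, 0.0071, -0.0108, 0.55]
[-0.1, 0.16, 0.59, -0.0344, 0.0094, -0.0113, 0.55]
```

```bash
python3 -m creep '[[-0.1,0.16,0.59,-0.026,-0.027,-0.008,0.55],[-0.1,0.16,0.59,-0.0275,-0.0255,-0.008,0.55],[-0.1,0.16,0.59,-0.029,-0.0235,-0.008,0.55],[-0.1,0.16,0.59,-0.0305,-0.022,-0.008,0.55],[-0.1,0.16,0.59,-0.0315,-0.02,-0.006,0.55]]' && python3 -m creep '[[-0.1,0.16,0.59,-0.0325,-0.018,-0.0035,0.55],[-0.1,0.16,0.59,-0.0335,-0.0155,-0.0045,0.55],[-0.1,0.16,0.59,-0.0345,-0.0135,-0.005,0.55],[-0.1,0.16,0.59,-0.035,-0.0115,-0.0055,0.55],[-0.1,0.16,0.59,-0.0355,-0.009,-0.0065,0.55]]' && python3 -m creep '[[-0.1,0.16,0.59,-0.036,-0.007,-0.007,0.55],[-0.1,0.16,0.59,-0.0365,-0.0045,-0.008,0.55],[-0.1,0.16,0.59,-0.0365,-0.002,-0.0085,0.55],[-0.1,0.16,0.59,-0.0365,0,-0.009,0.55],[-0.1,0.16,0.59,-0.036,0.0025,-0.0095,0.55]]' && python3 -m creep '[[-0.1,0.16,0.59,-0.0355,0.005,-0.01,0.55],[-0.1,0.16,0.59,-0.035,0.007,-0.011,0.55],[-0.1,0.16,0.59,-0.0345,0.0095,-0.011,0.55],[0,0,0,0,0,0,0.55],[0,0,0,0,0,0,0.55]]'
python3 - <<'E'
from h import *
p,Rt=lever(.34,.082+.1); print(delta(p,Rt),bot.observe()["finger_gap"],bot.observe()["contact_force"])
im,d=bot.get_image("wrist"); cv2.imwrite("pics/w1.png",im[:,:,::-1])
for q in ["red_isolator_tip","red_isolator_mark","red_isolator_axis"]:
    for b in bot.boxes_of("wrist",q)[:2]:
        P=w("wrist",b["centre"]); e=P-C; print(q,round(b["p"],2),P.round(4),"box frame",round(e@ex,4),round(e@ey,4),round(e[2],4))
E
```

```text
time: 2.67
position: [0.2803, 0.4492, 0.2629]
tcp_rot: [3.101, -0.092, 2.525]
contact_force: [0.3, 0.3, -0.0]
finger_gap: 0.047
time: 3.08
position: [0.3618, 0.2814, 0.2619]
tcp_rot: [3.092, -0.19, 2.217]
contact_force: [0.9, 0.8, 0.3]
finger_gap: 0.047
time: 3.5
position: [0.4444, 0.1131, 0.2616]
tcp_rot: [3.113, -0.286, 1.903]
contact_force: [1.1, 0.7, -0.1]
finger_gap: 0.0472
time: 3.92
position: [0.494, 0.0116, 0.2604]
tcp_rot: [-3.14, -0.336, 1.706]
contact_force: [0.5, 0.5, -0.2]
finger_gap: 0.0468
(array([ 0.  ,  0.04, -0.04]), array([-0.0072, -0.0006,  0.0308])) 0.04681874173990697 [ 0.48540067  0.45816088 -0.18372544]
red_isolator_tip 0.71 [0.4936 0.0594 0.1401] box frame -0.0811 -0.0104 0.1401
red_isolator_mark 0.59 [0.5542 0.0813 0.1358] box frame -0.0181 0.0029 0.1358
red_isolator_mark 0.35 [ 0.5324 -0.1216  0.0063] box frame -0.0679 -0.1951 0.0063
red_isolator_axis 0.61 [0.5591 0.079  0.1285] box frame -0.0135 -0.0002 0.1285
```

View pics/w1.png

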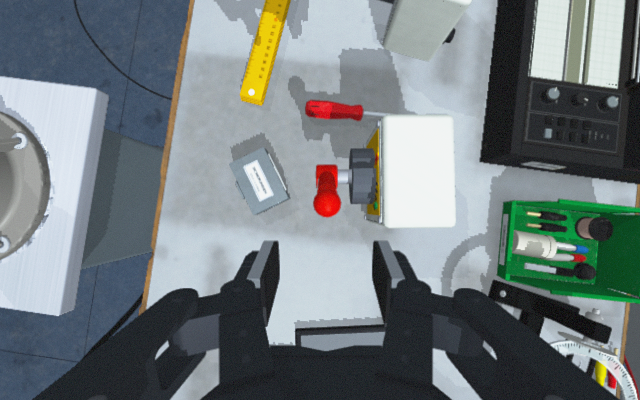

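```bash
python3 - <<'E'
from h import *
im,d=bot.get_image("wrist")
m=np.zeros(d.shape,bool); m[192:216,314:341]=1
m&=(im[:,:,0]>130)&(im[:,:,1]<80)
P=cloud("wrist",m,d)
from scipy.optimize import least_squares
f=least_squares(lambda c:np.linalg.norm(P-c,axis=1)-.012,P.mean(0)-[0,0,.008],loss="soft_l1",f_scale=.002)
e=f.x-C;B=np.array([e@ex,e@ey,e[2]]); print(len(P),B.round(4),np.std(f.fun)); print("angle",np.arctan2(-B[1],B[2]-.075),np.hypot(B[1],B[2]-.075))
m=np.zeros(d.shape,bool); m[120:222,390:450]=1; m&=im.min(2)>170
P=cloud("wrist",m,d);P=P[P[:,2]>.12];r=cv2.minAreaRect((P[:,:2]*1000).astype(np.float32));print(r,np.median(P[:,2]))
a=np.arctan2(-B[1],B[2]-.075)
p,Rt=lever(.36,.082); rows(p,Rt,4,.55)
E
```

```text
549 [-0.0852 -0.0283  0.1566] 0.0028394949283762337
angle 0.33369183283335097 0.08638492945304285
((573.77392578125, 88.87690734863281), (57.826229095458984, 97.64257049560547), 7.561450004577637) 0.13013647565217357
total turn deg 1.3 dist 0.13
[-0.01, 0.05, 0.01, -0.0032, 0.0, 0.0324, 0.55]
[-0.01, 0.05, 0.01, -0.0034, -0.0, 0.0323, 0.55]
[-0.01, 0.05, 0.01, -0.0036, -0.0, 0.0323, 0.55]
[-0.01, 0.05, 0.01, -0.0038, -0.0, 0.0323, 0.55]
```

```bash
python3 -m creep '[[0,0,0,-0.0072,-0.0005,0.03,0.55],[0,0,0,0,0,0.03,0.55],[0,0,0,0,0,0.035,0.55],[0,0,0,0,0,0.035,0.55],[0,0,0,0,0,0,0.55]]' && python3 -m creep '[[0,0,0,0,0,0,0],[0,0,0,0,0,0,0],[0,0,0,0,0,0,0],[0,0,0,0,0,0,0],[0,0,0,0,0,0,0]]'
python3 - <<'E'
from h import *
p,Rt=lever(.335,.082); print(delta(p,Rt))
s=(p,Rt);n=8
for k in range(n):
    a0=.335-k*.685/n;a1=.335-(k+1)*.685/n
    p,r=lever(a0,.082);q,r1=lever(a1,.082); print((r.inv()*r1).as_rotvec().round(4)/np.radians(6),r.inv().apply(q-p).round(4))
E
```

```text
time: 4.58
position: [0.4821, 0.0545, 0.1306]
tcp_rot: [-3.128, -0.34, 1.714]
contact_force: [-1.5, 0.6, 0.1]
finger_gap: 0.0469
time: 5.0
position: [0.4892, 0.0499, 0.1373]
tcp_rot: [3.139, -0.338, 1.712]
contact_force: [-0.6, 0.3, 3.2]
finger_gap: 0.0213
(array([ 0.02, -0.03,  0.01]), array([-0.0024, -0.0012,  0.0019]))
[ 0.         -0.81741979  0.        ] [0.0054 0.     0.0002]
[-0.         -0.81741979 -0.        ] [0.0054 0.     0.0002]
[-0.         -0.81741979  0.        ] [0.0054 0.     0.0002]
[-0.         -0.81741979  0.        ] [0.0054 0.     0.0002]
[-0.         -0.81741979 -0.        ] [ 0.0054 -0.      0.0002]
[ 0.         -0.81741979  0.        ] [0.0054 0.     0.0002]
[ 0.         -0.81741979 -0.        ] [ 0.0054 -0.      0.0002]
[ 0.         -0.81741979  0.        ] [0.0054 0.     0.0002]
```

```bash
python3 -m creep '[[0,-0.82,0,0.0054,0,0.0002,0],[0,-0.82,0,0.0054,0,0.0002,0],[0,-0.82,0,0.0054,0,0.0002,0],[0,-0.82,0,0.0054,0,0.0002,0],[0,0,0,0,0,0,0]]'
python3 - <<'E'
from h import *
p,Rt=lever(.335-.3425,.082); print(delta(p,Rt))
im,d=bot.get_image("wrist"); cv2.imwrite("pics/w2.png",im[:,:,::-1])
E
```

```text
time: 5.42
position: [0.4847, 0.0762, 0.1407]
tcp_rot: [-3.141, 0.007, 1.721]
contact_force: [-2.8, 0.3, 8.3]
finger_gap: 0.0211
(array([-0.  , -0.01,  0.1 ]), array([-0.007 , -0.0004,  0.0024]))
```

View pics/w2.png

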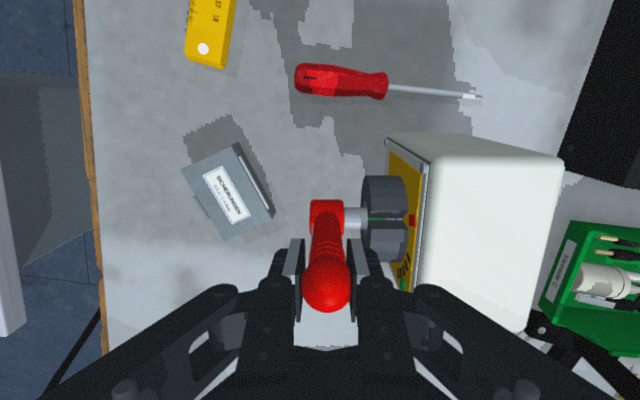

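```bash
cat >> h.py <<'E'
def ballfit(u0,u1,v0,v1,cam="wrist",im=None,d=None):
    from scipy.optimize import least_squares
    if im is None: im,d=bot.get_image(cam)
    m=np.zeros(d.shape,bool); m[v0:v1,u0:u1]=1; m&=(im[:,:,0]>130)&(im[:,:,1]<80)
    P=cloud(cam,m,d); P=P[P[:,2]>np.median(P[:,2])-.03]
    f=least_squares(lambda c:np.linalg.norm(P-c,axis=1)-.012,P.mean(0)-[0,0,.008],loss="soft_l1",f_scale=.001)
    e=f.x-C; B=np.array([e@ex,e@ey,e[2]]); print("ball",len(P),B.round(4),"ang",np.arctan2(-B[1],B[2]-.075).round(3),"r",np.hypot(B[1],B[2]-.075).round(4)); return B
E
python3 - <<'E'
from h import *
im,d=bot.get_image("wrist")
ballfit(304,350,262,312,im=im,d=d)
def bf(P): e=P-C; return np.c_[e@ex,e@ey,e[:,2]]
m=np.zeros(d.shape,bool); m[198:240,400:420]=1; m&=(im[:,:,0]>130)&(im[:,:,1]<60)&(im[:,:,2]<60); b=bf(cloud("wrist",m,d)); print("mark",len(b),np.median(b,0).round(4), b[:,1].min(),b[:,1].max())
m[:]=0; m[150:400,400:560]=1; m&=im.min(2)>150; b=bf(cloud("wrist",m,d)); b=b[b[:,2]>.12]; print("box",np.percentile(b,[0.5,50,99.5],axis=0).round(4))
m[:]=0; m[165:275,362:410]=1; m&=(im.max(2)<110); b=bf(cloud("wrist",m,d)); b=b[(b[:,0]<-.038)&(b[:,0]>-.064)]; print("collar",np.percentile(b,[1,50,99],axis=0).round(4)); 
t=b[b[:,2]>.09]; print(len(t), t[:,1].min(),t[:,1].max(), t[t[:,2]>t[:,2].max()-.004][:,1].mean(), t[:,2].max())
E
```

```text
ball 1745 [-0.0858  0.0012  0.163 ] ang -0.013 r 0.088
mark 20 [-0.0356  0.0154  0.1179] 0.01248611696274898 0.018609988227252666
box [[-0.0335 -0.0479  0.1242]
 [ 0.0034  0.0145  0.1299]
 [ 0.035   0.0537  0.1316]]
collar [[-0.0635 -0.0222  0.0552]
 [-0.0501  0.0113  0.097 ]
 [-0.0382  0.0316  0.1632]]
2177 -0.023890044907183633 0.028369824757399516 0.01149449960694852 0.1720011600422641
```

```bash
python3 -m creep '[[0,-0.82,0,0.0052,0,-0.0005,0],[0,-0.82,0,0.0052,0,-0.0005,0],[0,-0.82,0,0.0052,0,-0.0005,0],[0,-0.82,0,0.0052,0,-0.0005,0],[0,0,0,0,0,0,0]]'
python3 - <<'E'
from h import *
p,Rt=lever(-.35,.082); print(delta(p,Rt))
im,d=bot.get_image("wrist"); cv2.imwrite("pics/w3.png",im[:,:,::-1])
ballfit(304,350,262,312,im=im,d=d)
E
```

```text
time: 5.93
position: [0.4808, 0.0958, 0.1366]
tcp_rot: [-3.139, 0.353, 1.721]
contact_force: [1.6, 0.2, -6.7]
finger_gap: 0.021
(array([0.  , 0.03, 0.09]), array([-0.0046,  0.0007,  0.004 ]))
ball 1829 [-0.0879  0.0295  0.1584] ang -0.34 r 0.0884
```

View pics/w3.png

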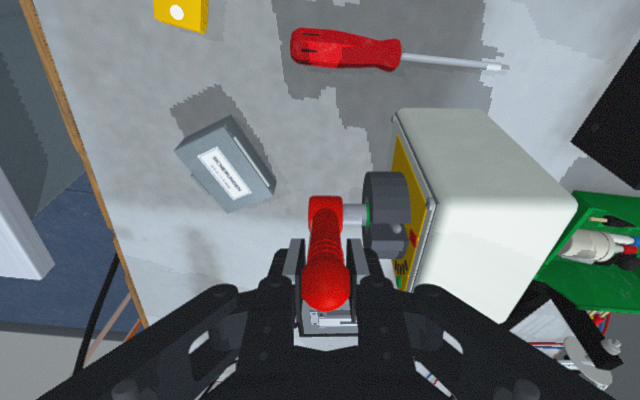

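```bash
python3 -m creep '[[0,0,0,0,-0.004,0,0],[0,0,0,0,-0.005,0,0],[0,0,0,0,-0.005,0,0],[0,0,0,0,-0.004,0,0],[0,0,0,0,0,0,0]]'
python3 - <<'E'
from h import *
p,Rt=lever(-.35,.082); print(delta(p,Rt))
ballfit(300,354,258,314)
E
```

```text
time: 6.4
position: [0.4692, 0.0888, 0.1383]
tcp_rot: [3.127, 0.345, 1.709]
contact_force: [22.1, -4.2, -35.4]
finger_gap: 0.0208
(array([ 0.14, -0.05, -0.02]), array([0.0009, 0.0132, 0.004 ]))
ball 1808 [-0.0994  0.026   0.1594] ang -0.299 r 0.0883
```

```bash
python3 -m creep '[[0,0,0,0,0,0.002,0],[0,0,0,0,-0.002,0,0],[0,0,0,0,-0.001,0,0],[0,0,0,0,0,0,0]]'
python3 - <<'E'
from h import *
p,Rt=lever(-.35,.082); print(delta(p,Rt))
ballfit(300,354,258,314)
E
```

```text
time: 6.78
position: [0.4685, 0.0886, 0.1377]
tcp_rot: [3.123, 0.345, 1.708]
contact_force: [23.8, -3.4, -29.0]
finger_gap: 0.0204
(array([ 0.17, -0.05, -0.02]), array([0.0008, 0.0139, 0.0034]))
ball 1738 [-0.0995  0.026   0.1594] ang -0.299 r 0.0883
```

```bash
python3 -m creep '[[0,0,0,0,0.003,0,0.5],[0,0,0,0,0,0,0.5],[0,0,0,0,0,0,0.5],[0,0,0,0,0,-0.03,0.5],[0,0,0,0,0,-0.035,0.5]]' && python3 -m creep '[[0,0,0,0,0,-0.035,0.5],[0,0,0,0,0,0,0.5]]'
python3 - <<'E'
from h import *
im,d=bot.get_image("wrist"); cv2.imwrite("pics/w4.png",im[:,:,::-1])
c=bot.cut_out("wrist","red_isolator_tip"); 
m=(im[:,:,0]>130)&(im[:,:,1]<60)&(im[:,:,2]<70)
n,l,s,ce=cv2.connectedComponentsWithStats(m.astype(np.uint8)); print([(s[i].tolist()) for i in range(1,n) if s[i,4]>150])
E
```

```text
time: 7.25
position: [0.4586, 0.108, 0.1974]
tcp_rot: [-3.135, 0.352, 1.71]
contact_force: [1.2, 1.1, 0.4]
finger_gap: 0.043
time: 7.42
position: [0.4622, 0.1254, 0.2358]
tcp_rot: [3.134, 0.343, 1.711]
contact_force: [0.7, 0.7, 0.4]
finger_gap: 0.0428
[[314, 50, 74, 27, 1483], [314, 165, 29, 60, 1324]]
```

View pics/w4.png

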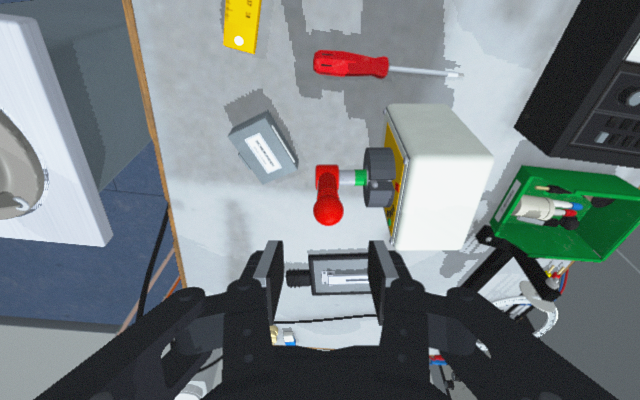

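```bash
python3 - <<'E'
from h import *
im,d=bot.get_image("wrist")
ballfit(314,344,196,225,im=im,d=d)
def bf(P): e=P-C; return np.c_[e@ex,e@ey,e[:,2]]
m=np.zeros(d.shape,bool); m[148:208,362:392]=1; m&=(im.max(2)<110); b=bf(cloud("wrist",m,d)); b=b[(b[:,2]>.06)&(b[:,2]<.12)]; print("collar front x",np.percentile(b[:,0],[1,5,50]).round(4))
m[:]=0; m[165:190,335:368]=1; g=m&(im[:,:,1].astype(int)>im[:,:,0]+30); b=bf(cloud("wrist",g,d)); print("green",len(b),np.percentile(b[:,0],[2,98]).round(4))
m[:]=0; m[100:250,385:495]=1; m&=im.min(2)>150; b=bf(cloud("wrist",m,d)); b=b[b[:,2]>.12]; print("box",np.percentile(b,[0.5,50,99.5],axis=0).round(4))
im,d=bot.get_image("side"); m=(im[:,:,0]>110)&(im[:,:,1]<60)&(im[:,:,2]<70); m[:190]=0;m[240:]=0;m[:,:260]=0;m[:,300:]=0
b=bf(cloud("side",m,d)); b=b[(b[:,2]>.11)&(b[:,2]<.15)]; print("side bar x",np.median(b,0).round(4))
E
```

```text
ball 671 [-0.1005  0.0253  0.1581] ang -0.295 r 0.0869
collar front x [-0.0598 -0.0597 -0.0548]
green 150 [-0.0899 -0.056 ]
box [[-0.0349 -0.0477  0.1209]
 [-0.0017  0.0145  0.1284]
 [ 0.0336  0.0561  0.1299]]
side bar x [-0.1007  0.0103  0.1328]
```

```bash
cat >> h.py <<'E'
BY=np.radians(191.0); BO=np.array([.5456,-.1667,0])
bx=np.array([np.cos(BY),np.sin(BY),0]);by=np.array([-np.sin(BY),np.cos(BY),0])
def tool(tilt):  # tool pose jaws along board y, tilt>0: tips lean away (-bx)
    z=-np.cos(tilt)*ez-np.sin(tilt)*bx; return R.from_matrix(np.c_[np.cross(by,z),by,z])
def bpos(x,z,y=0): return BO+bx*x+by*y+ez*z
E
python3 - <<'E'
from h import *
print(bot.observe()["joint_pos"].round(3))
rows(bpos(-78,0)*0+bpos(-.076,.16),tool(0),15,.6)
E
```

```text
[-1.327  0.217  0.868  1.927  0.177  1.194 -0.396]
total turn deg 88.9 dist 0.326
[0.17, 0.18, 0.96, -0.0168, 0.0082, 0.0111, 0.6]
[0.17, 0.18, 0.96, -0.0161, 0.01, 0.0106, 0.6]
[0.17, 0.18, 0.96, -0.0152, 0.0118, 0.0101, 0.6]
[0.17, 0.18, 0.96, -0.0141, 0.0134, 0.0096, 0.6]
[0.17, 0.18, 0.96, -0.0129, 0.0149, 0.0091, 0.6]
[0.17, 0.18, 0.96, -0.0115, 0.0163, 0.0086, 0.6]
[0.17, 0.18, 0.96, -0.0099, 0.0175, 0.0081, 0.6]
[0.17, 0.18, 0.96, -0.0083, 0.0186, 0.0076, 0.6]
[0.17, 0.18, 0.96, -0.0065, 0.0194, 0.0071, 0.6]
[0.17, 0.18, 0.96, -0.0047, 0.0201, 0.0067, 0.6]
[0.17, 0.18, 0.96, -0.0027, 0.0206, 0.0063, 0.6]
[0.17, 0.18, 0.96, -0.0008, 0.0209, 0.0059, 0.6]
[0.17, 0.18, 0.96, 0.0012, 0.021, 0.0055, 0.6]
[0.17, 0.18, 0.96, 0.0032, 0.0208, 0.0052, 0.6]
[0.17, 0.18, 0.96, 0.0052, 0.0205, 0.0049, 0.6]
```

```bash
python3 -m creep '[[0.17,0.18,0.96,-0.017,0.008,0.006,0.6],[0.17,0.18,0.96,-0.016,0.01,0.0055,0.6],[0.17,0.18,0.96,-0.015,0.012,0.005,0.6],[0.17,0.18,0.96,-0.014,0.0135,0.0045,0.6],[0.17,0.18,0.96,-0.013,0.015,0.004,0.6]]' && python3 -m creep '[[0.17,0.18,0.96,-0.0115,0.0165,0.0035,0.6],[0.17,0.18,0.96,-0.01,0.0175,0.003,0.6],[0.17,0.18,0.96,-0.0085,0.0185,0.0025,0.6],[0.17,0.18,0.96,-0.0065,0.0195,0.002,0.6],[0.17,0.18,0.96,-0.0045,0.02,0.0015,0.6]]' && python3 -m creep '[[0.17,0.18,0.96,-0.0025,0.0205,0.001,0.6],[0.17,0.18,0.96,-0.001,0.021,0.001,0.6],[0.17,0.18,0.96,0.001,0.021,0.001,0.6],[0.17,0.18,0.96,0.003,0.021,0,0.6],[0.17,0.18,0.96,0.005,0.0205,0,0.6]]' && python3 -m creep '[[0,0,0,0,0,0,0.6]]'
python3 - <<'E'
from h import *
print(bot.observe()["joint_pos"].round(3), delta(bpos(-.076,.16),tool(0)))
im,d=bot.get_image("wrist"); cv2.imwrite("pics/w5.png",im[:,:,::-1])
c=bot.cut_out("wrist","board"); P=cloud("wrist",c[0]["pixels"],d); print(c[0]["p"],cv2.minAreaRect((P[:,:2]*1000).astype(np.float32)))
for q in ["leg_foot","board_grip","leg_hinge"]:
    for b in bot.boxes_of("wrist",q)[:1]: print(q,b["p"],w("wrist",b["centre"]).round(4))
E
```

```text
time: 8.03
position: [0.5124, 0.0374, 0.2302]
tcp_rot: [3.081, 0.238, 1.185]
contact_force: [-0.8, 0.3, 0.1]
finger_gap: 0.0508
time: 8.45
position: [0.5673, -0.0491, 0.2318]
tcp_rot: [3.084, 0.111, 0.68]
contact_force: [0.1, -0.1, -1.3]
finger_gap: 0.0509
time: 8.87
position: [0.6213, -0.1392, 0.2327]
tcp_rot: [-3.137, 0.001, 0.18]
contact_force: [0.0, 1.3, -0.0]
finger_gap: 0.0512
time: 8.95
position: [0.6205, -0.1447, 0.2334]
tcp_rot: [3.141, 0.002, 0.174]
contact_force: [-1.2, -1.1, 0.2]
finger_gap: 0.0514
[-0.534  0.582  1.046  1.584 -0.518  1.281 -0.803] (array([ 0.01,  0.02, -0.17]), array([-0.0015,  0.0073,  0.0734]))
0.56 ((535.5358276367188, -162.2216033935547), (188.9316864013672, 102.39279174804688), 10.139453887939453)
leg_foot 0.93 [ 0.5737 -0.1583  0.0182]
leg_hinge 0.59 [ 0.5748 -0.153   0.0155]
```

View pics/w5.png

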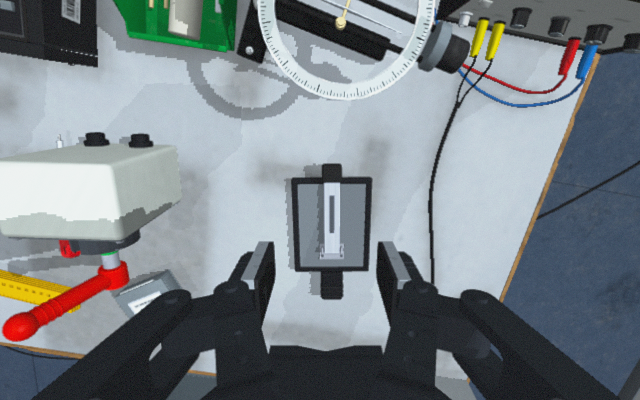

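```bash
sed -i 's/^BY=.*/BY=np.radians(190.3); BO=np.array([.5457,-.1602,0])/' h.py
python3 - <<'E'
from h import *
print(delta(bpos(-.077,.06),tool(0)))
E
```

```text
(array([-0.04,  0.  ,  0.09]), array([-0.0024,  0.0111,  0.1735]))
```

```bash
python3 - <<'E'
from h import *
s=bot.observe(); print(s["position"],s["tcp_rot"],s["joint_vel"].round(3),s["time"])
r=rot(); t=bpos(-.077,.06); print(t, t-s["position"], r.as_matrix().round(3))
E
```

```text
[ 0.62189156 -0.13588665  0.23356459] [-3.13689062e+00  3.26728753e-04  1.89162043e-01] [-0.014 -0.007 -0.001 -0.005 -0.    -0.003 -0.002] 9.2
[ 0.62145915 -0.14643223  0.06      ] [-0.00043242 -0.01054558 -0.17356459] [[ 0.982  0.188 -0.001]
 [ 0.188 -0.982  0.005]
 [-0.    -0.005 -1.   ]]
```

```bash
python3 - <<'E'
from h import *
im,d=bot.get_image("wrist")
c=bot.cut_out("wrist","board"); P=cloud("wrist",c[0]["pixels"],d); r=cv2.minAreaRect((P[:,:2]*1000).astype(np.float32)); print(c[0]["p"],r,bot.observe()["position"])
a=np.radians(r[2]); BOn=np.array(r[0])/1000+.0105*np.array([np.cos(a),np.sin(a)]); print("BO",BOn)
print("foot",BOn+.077*np.array([np.cos(a),np.sin(a)]))
E
```

```text
0.91 ((530.244140625, -170.22103881835938), (201.0997772216797, 102.91770935058594), 11.050093650817871) [ 0.62223054 -0.13576926  0.23406127]
BO [ 0.54054947 -0.16820853]
foot [ 0.61612189 -0.15345016]
```

```bash
sed -i 's/^BY=.*/BY=np.radians(191.0); BO=np.array([.5453,-.1673,0])/' h.py
python3 - <<'E'
from h import *
print(delta(bpos(-.078,.05),tool(0)))
E
```

```text
(array([-0.04, -0.01, -0.02]), array([-0.0036,  0.0171,  0.184 ]))
```

```bash
python3 -m creep '[[0,0,0,-0.0035,0.017,0.03,0.6],[0,0,0,0,0,0.04,0.6],[0,0,0,0,0,0.04,0.6],[0,0,0,0,0,0.04,0.6],[0,0,0,0,0,0.034,0.6]]' && python3 -m creep '[[0,0,0,0,0,0,0.6],[0,0,0,0,0,0,0.6],[0,0,0,0,0,0,0.6]]'
python3 - <<'E'
from h import *
print(delta(bpos(-.078,.006),tool(0)))
im,d=bot.get_image("wrist"); cv2.imwrite("pics/w6.png",im[:,:,::-1])
E
```

```text
time: 9.72
position: [0.6215, -0.1523, 0.0479]
tcp_rot: [-3.137, 0.0, 0.189]
contact_force: [0.1, 1.3, -0.5]
finger_gap: 0.051
time: 9.97
position: [0.6236, -0.1546, 0.0526]
tcp_rot: [-3.14, -0.004, 0.188]
contact_force: [0.3, -0.0, -0.1]
finger_gap: 0.051
(array([-0.01, -0.04, -0.04]), array([-0.0015, -0.0024,  0.0466]))
```

View pics/w6.png

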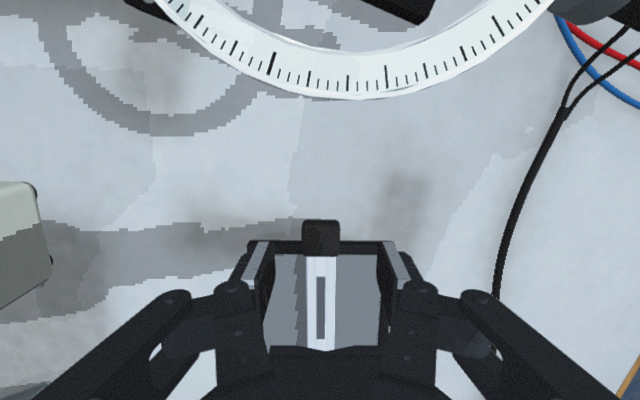

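```bash
python3 - <<'E'
from h import *
im,d=bot.get_image("wrist"); M=bot.camera_model("wrist")
m=np.zeros(d.shape,bool); m[222:254,304:338]=1; P=cloud("wrist",m&(im.max(2)<90),d); P=P[(P[:,2]>.012)]
e=P-BO; print(len(P),"bx",np.percentile(e@bx,[3,50,97]).round(4),"by",np.percentile(e@by,[3,50,97]).round(4),"z",np.median(P[:,2]).round(4))
T=np.array(M["world_from_camera"]); t=rot().inv().apply(T[:3,3]-bot.observe()["position"]); print("cam in tool",t.round(3))
E
```

```text
1083 bx [-0.0844 -0.0763 -0.0662] by [-0.0093  0.0008  0.0101] z 0.0224
cam in tool [ 0.076  0.001 -0.143]
```

```bash
python3 -m creep '[[0,0,0,-0.0015,-0.001,0.025,0.6],[0,0,0,0,0,0.02,0.6],[0,0,0,0,0,0,0.6],[0,0,0,0,0,0,0.6]]' && python3 -m creep '[[0,0,0,0,0,0,0],[0,0,0,0,0,0,0],[0,0,0,0,0,0,0],[0,0,0,0,0,0,0],[0,0,0,0,0,0,0]]'
python3 - <<'E'
from h import *
s=bot.observe(); e=s["position"]-BO; print("board frame TCP",e@bx,e@by,e[2])
# rigid arc: TCP rel hinge rotates by a about by (leg opens: -bx -> up)
h=bpos(.030,.0125); n=9; da=.87/n
v=s["position"]-h; r=rot()
q=R.from_rotvec(by*da); print("check -bx->",q.apply(-bx)@ez)
for k in range(2):
    q0=R.from_rotvec(by*da*k);q1=R.from_rotvec(by*da*(k+1)); rk=q0*r
    print((rk.inv()*(q1*r)).as_rotvec().round(4)/np.radians(6), rk.inv().apply(q1.apply(v)-q0.apply(v)).round(4))
E
```

```text
time: 10.4
position: [0.6211, -0.1534, 0.0066]
tcp_rot: [-3.139, -0.002, 0.187]
contact_force: [-0.3, 0.2, 0.3]
finger_gap: 0.0511
time: 10.82
position: [0.6219, -0.1537, 0.0076]
tcp_rot: [-3.139, -0.004, 0.186]
contact_force: [-0.5, 1.1, 7.1]
finger_gap: 0.0223
board frame TCP -0.07778992299314824 0.0012365369825402047 0.007593748030542281
check -bx-> 0.09651618760832008
[ 0.00477465  0.92341698 -0.00286479] [ 0.     -0.     -0.0104]
[ 0.00477465  0.92341698 -0.00286479] [ 0.     -0.     -0.0104]
```

```bash
python3 -m creep '[[0,0.92,0,0,0,-0.0104,0],[0,0.92,0,0,0,-0.0104,0],[0,0.92,0,0,0,-0.0104,0],[0,0.92,0,0,0,-0.0104,0],[0,0,0,0,0,0,0]]'
python3 - <<'E'
from h import *
s=bot.observe(); e=s["position"]-bpos(.03,.0125); print("TCP rel hinge",e@bx,e@by,e[2],"ang",np.arctan2(e[2]+.0,-e@bx),s["finger_gap"])
E
```

```text
time: 11.23
position: [0.6119, -0.1573, 0.0488]
tcp_rot: [-3.137, -0.391, 0.179]
contact_force: [-1.7, -1.5, 0.3]
finger_gap: 0.0227
TCP rel hinge -0.0972519321615523 0.0028945708220852154 0.036321601789775435 ang 0.35743695235730955 0.0226938171633567
```

```bash
python3 -m creep '[[0,0.92,0,0,0,-0.0104,0],[0,0.92,0,0,0,-0.0104,0],[0,0.92,0,0,0,-0.0104,0],[0,0.92,0,0,0,-0.0104,0],[0,0.9,0,0,0,-0.0104,0]]' && python3 -m creep '[[0,0,0,0,0,0,0],[0,0,0,0,0,0,0]]'
python3 - <<'E'
from h import *
s=bot.observe(); e=s["position"]-bpos(.03,.0125); print("TCP rel hinge",e@bx,e@by,e[2],"ang",np.arctan2(e[2]+.005,-e@bx),np.hypot(e[2],e@bx))
im,d=bot.get_image("side"); cv2.imwrite("pics/s7.png",cv2.resize(im[150:350,200:440,::-1],None,fx=2.5,fy=2.5))
E
```

```text
time: 11.65
position: [0.6085, -0.1552, 0.0571]
tcp_rot: [-3.094, -0.602, 0.171]
contact_force: [5.3, 3.9, 7.0]
finger_gap: 0.0226
time: 11.82
position: [0.6067, -0.1575, 0.0561]
tcp_rot: [-3.091, -0.6, 0.165]
contact_force: [4.2, 4.0, 7.6]
finger_gap: 0.0222
TCP rel hinge -0.09216503272522178 0.0021455874458299116 0.043611447436201614 ang 0.4853572109429849 0.10196250097325868
```

View pics/s7.png

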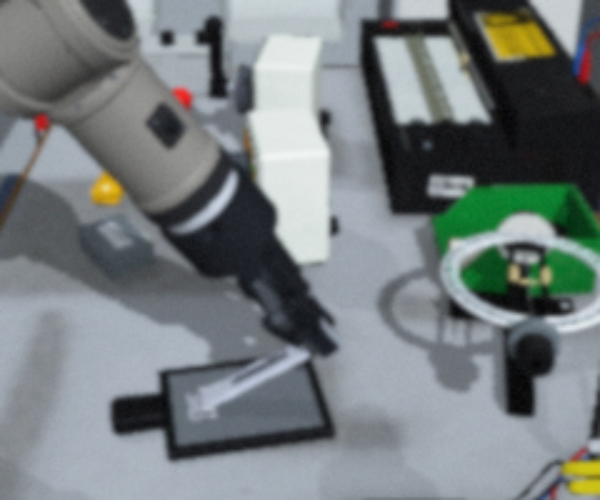

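```bash
python3 - <<'E'
from h import *
s=bot.observe(); print(s["joint_pos"].round(3),s["tau"].round(1))
E
```

```text
[ 0.457  0.412 -0.112  2.155 -1.336  0.297  0.226] [  3.4 -34.7   1.4 -12.   -0.1  -0.1  -0. ]
```

```bash
python3 -m creep '[[0,0,0,0,0,0,0.6],[0,0,0,0,0,0,0.6],[0,0,0,0,0,0,0.6],[0,0,0,0,0,0,0.6],[0,0,0,0,0,-0.03,0.6]]' && python3 -m creep '[[0,0,0,0,0,-0.03,0.6],[0,-1,0,0,0,-0.02,0.6],[0,-1,0,0,0,0,0.6],[0,-1,0,0,0,0,0.6],[0,0,0,0,0,0,0.6]]' && python3 -m creep '[[0,0,0,0,0,0,0.6],[0,0,0,0,0,0,0.6],[0,0,0,0,0,0,0.6]]'
python3 - <<'E'
from h import *
s=bot.observe(); print(s["joint_pos"].round(3))
im,d=bot.get_image("wrist")
m=np.zeros(d.shape,bool); m[:,250:400]=1; P=cloud("wrist",m&(im.max(2)<90),d); e=P-BO
B=np.c_[e@bx,e@by,P[:,2]]; k=(B[:,2]>.05)&(B[:,2]<.11)&(B[:,0]<-.03)&(B[:,0]>-.1)&(abs(B[:,1])<.03); B=B[k]; print(len(B),np.percentile(B,[3,50,97],axis=0).round(4)); f=np.median(B,0); print("ang",np.arctan2(f[2]-.0125,.03-f[0]))
r=R.from_matrix(rot().as_matrix()); print(delta(bpos(-.06,.12),tool(.2)))
cv2.imwrite("pics/w8.png",im[:,:,::-1])
E
```

```text
time: 12.28
position: [0.5845, -0.1587, 0.0724]
tcp_rot: [-3.088, -0.584, 0.166]
contact_force: [-0.4, 0.5, 0.8]
finger_gap: 0.0512
time: 12.7
position: [0.5706, -0.1601, 0.1118]
tcp_rot: [-3.091, -0.397, 0.19]
contact_force: [2.4, 0.3, 0.2]
finger_gap: 0.051
time: 12.95
position: [0.5649, -0.1619, 0.1084]
tcp_rot: [-3.084, -0.394, 0.181]
contact_force: [-0.3, -0.7, 0.5]
finger_gap: 0.051
[ 0.156  0.293  0.22   2.077 -0.626  0.55  -0.519]
1149 [[-0.0631 -0.0075  0.062 ]
 [-0.0529  0.0032  0.0667]
 [-0.0428  0.0142  0.0703]]
ang 0.5790498644529047
(array([-0.51, -1.85, -0.06]), array([0.0412, 0.0011, 0.0046]))
```

```bash
python3 - <<'E'
from h import *
rows(bpos(-.060,.105,.003),tool(0.0),4,.6)
E
```

```text
total turn deg 22.8 dist 0.04
[-0.13, -0.94, -0.0, 0.0089, 0.0012, 0.0046, 0.6]
[-0.13, -0.94, -0.0, 0.0093, 0.0012, 0.0037, 0.6]
[-0.13, -0.94, -0.0, 0.0096, 0.0011, 0.0028, 0.6]
[-0.13, -0.94, -0.0, 0.0098, 0.0011, 0.0018, 0.6]
```

```bash
python3 -m creep '[[-0.13,-0.94,0,0.009,0.001,0.0045,0.6],[-0.13,-0.94,0,0.009,0.001,0.0035,0.6],[-0.13,-0.94,0,0.0095,0.001,0.003,0.6],[-0.13,-0.94,0,0.01,0.001,0.002,0.6],[0,0,0,0,0,0,0.6]]' && python3 -m creep '[[0,0,0,0,0,0,0.6],[0,0,0,0,0,0,0.6]]'
python3 - <<'E'
from h import *
s=bot.observe(); print(s["joint_pos"].round(3)); print(delta(bpos(-.060,.049,.003),tool(0)))
E
```

```text
time: 13.42
position: [0.6118, -0.1537, 0.1047]
tcp_rot: [3.14, -0.003, 0.2]
contact_force: [0.8, 0.9, -0.8]
finger_gap: 0.0511
time: 13.58
position: [0.6048, -0.1585, 0.105]
tcp_rot: [3.141, -0.0, 0.192]
contact_force: [-1.2, -0.9, -0.7]
finger_gap: 0.0516
[-0.108  0.503  0.397  1.735 -0.231  0.949 -0.998]
(array([ 0.01, -0.  ,  0.  ]), array([-0.0001,  0.0003,  0.056 ]))
```

```bash
python3 -m creep '[[0,0,0,0,0,0.028,0.6],[0,0,0,0,0,0.028,0.6],[0,0,0,0,0,0,0.6],[0,0,0,0,0,0,0.6]]' && python3 -m creep '[[0,0,0,0,0,0,0],[0,0,0,0,0,0,0],[0,0,0,0,0,0,0],[0,0,0,0,0,0,0]]'
python3 - <<'E'
from h import *
s=bot.observe(); h=bpos(.030,.0125); n=4; da=.38/n
v=s["position"]-h; r=rot(); print("TCP rel hinge",v@bx,v@by,v[2])
q1=R.from_rotvec(by*da); print((r.inv()*(q1*r)).as_rotvec().round(4)/np.radians(6), r.inv().apply(q1.apply(v)-v).round(4))
E
```

```text
time: 13.92
position: [0.6035, -0.1588, 0.0491]
tcp_rot: [-3.142, 0.002, 0.191]
contact_force: [0.4, 0.4, 0.3]
finger_gap: 0.0512
time: 14.25
position: [0.6077, -0.1584, 0.0518]
tcp_rot: [3.138, -0.005, 0.193]
contact_force: [0.7, 0.5, 0.5]
finger_gap: 0.0222
TCP rel hinge -0.09296563669878526 0.003128981295176047 0.03933999823710911
[-0.00095493  0.90718318  0.00286479] [-0.0041  0.     -0.0087]
```

```bash
python3 -m creep '[[0,0.91,0,-0.0041,0,-0.0087,0],[0,0.91,0,-0.0041,0,-0.0087,0],[0,0.91,0,-0.0041,0,-0.0087,0],[0,0,0,0,0,0,0]]' && python3 -m creep '[[0,0.7,0,-0.003,0,-0.0065,0],[0,0,0,0,0,0,0]]'
python3 - <<'E'
from h import *
s=bot.observe(); h=bpos(.030,.0125); v=s["position"]-h; print("TCP rel hinge",v@bx,v@by,v[2],np.arctan2(v[2],-v@bx)-np.arctan2(.0393,.093))
print(s["joint_pos"].round(3))
im,d=bot.get_image("side"); cv2.imwrite("pics/s9.png",cv2.resize(im[150:350,200:440,::-1],None,fx=2.5,fy=2.5))
E
```

```text
time: 14.58
position: [0.591, -0.1624, 0.0781]
tcp_rot: [3.139, -0.296, 0.189]
contact_force: [0.1, -0.5, 2.8]
finger_gap: 0.022
time: 14.75
position: [0.5886, -0.1623, 0.0838]
tcp_rot: [3.138, -0.37, 0.192]
contact_force: [0.0, 1.6, 4.9]
finger_gap: 0.0219
TCP rel hinge -0.07343504409588211 0.0033384330898070364 0.07127898602326624 0.3706808674566103
[ 0.133  0.352  0.187  2.051 -0.534  0.468 -0.635]
```

View pics/s9.png

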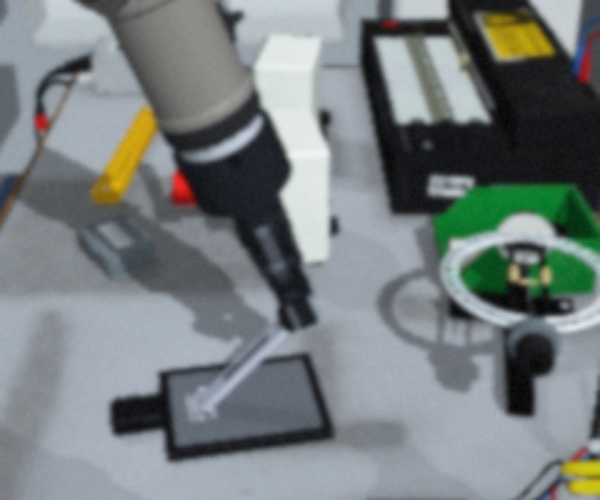

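```bash
python3 -m creep '[[0,0.4,0,-0.002,0,-0.004,0],[0,0,0,0,0,0,0],[0,0,0,0,0,0,0]]'
python3 - <<'E'
from h import *
s=bot.observe(); h=bpos(.030,.0125); v=s["position"]-h; print("TCP rel hinge",v@bx,v@by,v[2],np.arctan2(v[2],-v@bx)-np.arctan2(.0393,.093),s["moment"].round(2))
im,d=bot.get_image("side"); c=bot.cut_out("side","board"); 
P=cloud("side",c[0]["pixels"],d); e=P-BO; B=np.c_[e@bx,e@by,P[:,2]]
k=(abs(B[:,1])<.06)&(B[:,2]<.03)
for a,b in [(-.075,-.055),(-.055,-.03),(-.03,0),(0,.03),(.03,.065)]:
    q=B[k&(B[:,0]>a)&(B[:,0]<b)]; print(a,len(q),np.median(q[:,2]).round(4) if len(q) else "")
g=np.zeros(d.shape,bool); g[260:320,270:330]=1; g&=im.min(2)>120
P=cloud("side",g,d); e=P-BO; B=np.c_[e@bx,e@by,P[:,2]]; B=B[(abs(B[:,1])<.03)&(B[:,2]>.02)&(B[:,0]<.03)&(B[:,0]>-.04)]; print("leg",len(B)); print(np.polyfit(B[:,0],B[:,2],1), "ang",np.arctan(-np.polyfit(B[:,0],B[:,2],1)[0]))
E
```

```text
time: 15.05
position: [0.5871, -0.1623, 0.0867]
tcp_rot: [3.137, -0.41, 0.195]
contact_force: [2.2, 2.1, 6.7]
finger_gap: 0.0221
TCP rel hinge -0.0719743937689401 0.0030946495026948437 0.07422575811495082 0.4009764905319004 [ 0.2  -0.3   0.09]
-0.075 5 -0.0002
-0.055 417 0.0078
-0.03 522 0.0074
0 450 0.0074
0.03 658 0.0079
leg 175
[-1.08507621  0.05761861] ang 0.8261779876210674
```

```bash
python3 -m creep '[[0,0.4,0,0,0,-0.0045,0],[0,0.4,0,-0.002,0,-0.004,0],[0,0,0,0,0,0,0],[0,0,0,0,0,0,0]]'
cat > legm.py <<'E'
from h import *
s=bot.observe(); h=bpos(.030,.0125); v=s["position"]-h; print("TCP rel hinge",v@bx,v@by,v[2],np.arctan2(v[2],-v@bx)-np.arctan2(.0393,.093),s["moment"].round(2))
im,d=bot.get_image("side"); c=bot.cut_out("side","board"); 
P=cloud("side",c[0]["pixels"],d); e=P-BO; B=np.c_[e@bx,e@by,P[:,2]]
k=(abs(B[:,1])<.06)&(B[:,2]<.04)
for a,b in [(-.075,-.055),(-.055,-.03),(-.03,0),(0,.03),(.03,.065)]:
    q=B[k&(B[:,0]>a)&(B[:,0]<b)]; print(a,len(q),np.median(q[:,2]).round(4) if len(q) else "")
g=np.zeros(d.shape,bool); g[260:320,270:330]=1; g&=im.min(2)>120
P=cloud("side",g,d); e=P-BO; B=np.c_[e@bx,e@by,P[:,2]]; B=B[(abs(B[:,1])<.03)&(B[:,2]>.02)&(B[:,0]<.03)&(B[:,0]>-.04)]; print("leg",len(B)); print(np.polyfit(B[:,0],B[:,2],1), "ang",np.arctan(-np.polyfit(B[:,0],B[:,2],1)[0]))
E
python3 legm.py
```

```text
time: 15.48
position: [0.5797, -0.1641, 0.0916]
tcp_rot: [3.138, -0.489, 0.194]
contact_force: [2.3, -0.3, 2.3]
finger_gap: 0.022
TCP rel hinge -0.06437243500544987 0.0034007628508934654 0.07907381107943144 0.4877089367233038 [-0.21  0.29 -0.02]Traceback (most recent call last):
  File "legm.py", line 4, in <module>
    P=cloud("side",c[0]["pixels"],d); e=P-BO; B=np.c_[e@bx,e@by,P[:,2]]
                   ~^^^
IndexError: list index out of range
```

```bash
sed -i 's/c=bot.cut_out("side","board"); /c=np.zeros(d.shape,bool); c[270:340,240:350]=1/; s/c\[0\]\["pixels"\]/c/' legm.py; python3 legm.py
```

```text
TCP rel hinge -0.06480694029390013 0.0027827378599988325 0.07861565876113062 0.48156259369847015 [0.14 0.25 0.  ]
-0.075 367 -0.0003
-0.055 442 0.0088
-0.03 595 0.0085
0 541 0.0081
0.03 746 0.0083
leg 165
[-1.10773864  0.06636986] ang 0.8364694654962459
```

```bash
python3 -m creep '[[0,0,0,0,0,0,0.6],[0,0,0,0,0,0,0.6],[0,0,0,0,0,0,0.6],[0,0,0,0,0,0,0.6],[0,0,0,0,0,-0.035,0.6]]' && python3 -m creep '[[0,0,0,0,0,-0.035,0.6],[0,-1,0,-0.02,0,-0.03,0.6],[0,-1,0,-0.03,0,-0.03,0.6],[0,-1,0,-0.03,0,0,0.6],[0,-1,0,-0.03,0,0,0.6]]' && python3 -m creep '[[0,0,0,0,0,0,0.6],[0,0,0,0,0,0,0.6],[0,0,0,0,0,0,0.6],[0,0,0,0,0,0,0.6]]'
python3 legm.py
python3 - <<'E'
from h import *
im,d=bot.get_image("top")
c=bot.cut_out("top","board"); 
for i in c[:1]:
    P=cloud("top",i["pixels"],d); print(i["p"],P.min(0).round(3),P.max(0).round(3))
    for lo,hi in [(-.01,.03),(.03,.2)]:
        q=P[(P[:,2]>lo)&(P[:,2]<hi)]; print(len(q), cv2.minAreaRect((q[:,:2]*1000).astype(np.float32)) if len(q)>5 else "")
im,d=bot.get_image("wrist"); c=bot.cut_out("wrist","board")
for i in c[:1]:
    P=cloud("wrist",i["pixels"],d); print(i["p"]);q=P[(P[:,2]>.0)&(P[:,2]<.03)]; print(len(q),cv2.minAreaRect((q[:,:2]*1000).astype(np.float32)))
print(bot.observe()["joint_pos"].round(3))
E
```

```text
time: 16.05
position: [0.5604, -0.1631, 0.1146]
tcp_rot: [-3.136, -0.476, 0.194]
contact_force: [0.1, 0.7, -0.1]
finger_gap: 0.0515
time: 16.47
position: [0.4254, -0.1932, 0.1691]
tcp_rot: [3.139, -0.085, 0.195]
contact_force: [0.3, 0.8, -1.8]
finger_gap: 0.0512
time: 16.8
position: [0.4268, -0.1918, 0.1672]
tcp_rot: [-3.141, -0.088, 0.196]
contact_force: [-0.4, 0.1, -0.0]
finger_gap: 0.0514
TCP rel hinge 0.09095276511503746 0.0014543539094084325 0.1546698268362109 1.702559102618556 [-0.03  0.14  0.01]
-0.075 375 -0.0003
-0.055 447 0.0075
-0.03 587 0.0073
0 539 0.0074
0.03 744 0.0077
leg 141
[-1.14528464  0.06433177] ang 0.8530176939557497
0.58 [ 0.418 -0.232 -0.006] [ 0.603 -0.114  0.249]
1812 ((514.0650634765625, -176.81565856933594), (173.1466522216797, 106.21775817871094), 10.434599876403809)
256 ((504.8985595703125, -170.04978942871094), (151.27525329589844, 27.897945404052734), 3.2588610649108887)
0.85
13824 ((515.0001831054688, -176.59573364257812), (169.20376586914062, 102.16131591796875), 10.72472095489502)
[ 0.145  0.097  0.234  2.087 -0.09   0.889 -0.943]
```

```bash
sed -i 's/^BY=.*/BY=np.radians(190.7); BO=np.array([.5343,-.173,0])/' h.py
python3 - <<'E'
from h import *
p=bpos(.088,.005); up=tool(.35).apply([0,0,-1]); q=p+.06*up; print(p,q); rows(q,tool(.35),3,.75)
E
```

```text
[ 0.44783007 -0.18933866  0.005     ] [ 0.42761393 -0.19315854  0.06136236]
total turn deg 15.1 dist 0.106
[-0.01, 0.84, 0.03, -0.0028, 0.0004, 0.0352, 0.75]
[-0.01, 0.84, 0.03, -0.0059, 0.0004, 0.0348, 0.75]
[-0.01, 0.84, 0.03, -0.0089, 0.0004, 0.0342, 0.75]
```

```bash
python3 -m creep '[[0,0.84,0,-0.003,0.0004,0.035,0.75],[0,0.84,0,-0.006,0.0004,0.035,0.75],[0,0.84,0,-0.009,0.0004,0.034,0.75],[0,0,0,0,0,0,0.75],[0,0,0,0,0,0,0.75]]'
python3 - <<'E'
from h import *
print(bot.observe()["joint_pos"].round(3)); print(delta(bpos(.088,.005),tool(.35)))
E
```

```text
time: 17.47
position: [0.4278, -0.1898, 0.0779]
tcp_rot: [-3.13, -0.311, 0.197]
contact_force: [0.3, -1.1, 0.4]
finger_gap: 0.064
[ 0.309  0.175  0.175  2.296 -0.511  0.488 -0.463]
(array([-0.14,  0.37,  0.09]), array([-0.0036,  0.0043,  0.0754]))
```

```bash
python3 - <<'E'
from h import *
rows(bpos(.088,.006),tool(.27),3,.75)
E
python3 -m creep '[[0,-0.1,0,0,0.0014,0.025,0.75],[0,-0.1,0,0,0.0014,0.025,0.75],[0,-0.1,0,0,0.0014,0.022,0.75],[0,0,0,0,0,0,0.75],[0,0,0,0,0,0,0.75]]'
python3 - <<'E'
from h import *
print(bot.observe()["joint_pos"].round(3)); print(delta(bpos(.088,.006),tool(.27)))
E
```

```text
total turn deg 2.6 dist 0.075
[-0.05, -0.13, 0.03, -0.0011, 0.0014, 0.0248, 0.75]
[-0.05, -0.13, 0.03, -0.0007, 0.0013, 0.0248, 0.75]
[-0.05, -0.13, 0.03, -0.0004, 0.0012, 0.0248, 0.75]
time: 17.88
position: [0.4531, -0.1887, 0.011]
tcp_rot: [-3.133, -0.284, 0.203]
contact_force: [-0.2, 0.2, -0.0]
finger_gap: 0.0637
[ 0.337  0.349  0.101  2.274 -0.63   0.358 -0.363]
(array([-0.12, -0.13,  0.15]), array([-0.0065, -0.0004,  0.0033]))
```

```bash
python3 -m creep '[[0,0,0,-0.004,0,0.004,0.75],[0,0,0,0,0,0,0.75],[0,0,0,0,0,0,0]]' && python3 -m creep '[[0,0,0,0,0,0,0],[0,0,0,0,0,0,0],[0,0,0,0,0,0,0],[0,0,0,0,0,0,0],[0,0,0,0,0,0,0]]'
python3 - <<'E'
from h import *
s=bot.observe(); h=bpos(-.065,0); v=s["position"]-h; print("TCP rel edge",v@bx,v@by,v[2]); r=rot()
da=.12; q=R.from_rotvec(-by*da); print("bx->",q.apply(bx)@ez,(r.inv()*(q*r)).as_rotvec()/np.radians(6), r.inv().apply(q.apply(v)-v).round(4), s["joint_pos"].round(3))
E
```

```text
time: 18.13
position: [0.4484, -0.1897, 0.006]
tcp_rot: [-3.133, -0.284, 0.2]
contact_force: [1.0, -0.5, 0.2]
finger_gap: 0.0536
time: 18.55
position: [0.4483, -0.1893, 0.0059]
tcp_rot: [-3.132, -0.284, 0.201]
contact_force: [-4.5, 0.3, 8.6]
finger_gap: 0.0283
TCP rel edge 0.15257718484568372 6.242350940272739e-05 0.005936938438113364
bx-> 0.11971220728891935 [ 0.01527122 -1.1457121   0.01526835] [ 0.0068 -0.0001 -0.017 ] [ 0.355  0.355  0.088  2.284 -0.647  0.344 -0.34 ]
```

```bash
python3 -m creep '[[0,0,0,0.0063,0,-0.0175,0],[0,0,0,0.0083,0,-0.0166,0],[0,0,0,0.0103,0,-0.0155,0],[0,0,0,0,0,0,0],[0,0,0,0,0,0,0]]'
cat > bm.py <<'E'
from h import *
def tilt(save=None):
    im,d=bot.get_image("side"); out=[]
    if save: cv2.imwrite(save,im[:,:,::-1])
    c=np.zeros(d.shape,bool); c[180:340,200:380]=1
    P=cloud("side",c,d); e=P-BO; B=np.c_[e@bx,e@by,P[:,2]]
    # near (-y) side edge of the plate: by>0 is -y world
    k=(B[:,1]>.035)&(B[:,1]<.058)&(B[:,2]>.006)&(B[:,0]>-.13)&(B[:,0]<.075); B=B[k]
    print("pts",len(B)); 
    if len(B)>20:
        print(np.percentile(B,[2,50,98],axis=0).round(4).tolist())
        u,sv,vt=np.linalg.svd(B[:,[0,2]]-B[:,[0,2]].mean(0)); d0=vt[0]*np.sign(vt[0,1]); print("angle",np.arctan2(d0[1],d0[0]).round(3))
s=bot.observe(); v=s["position"]-bpos(-.065,0); print("TCP rel edge",round(v@bx,4),round(v@by,4),v[2].round(4),s["contact_force"].round(1),s["moment"].round(2),s["joint_pos"].round(2))
import sys; tilt(sys.argv[1] if len(sys.argv)>1 else None)
E
python3 bm.py
```

```text
time: 18.97
position: [0.4584, -0.1875, 0.0598]
tcp_rot: [-3.133, -0.284, 0.202]
contact_force: [-0.1, 0.2, -3.9]
finger_gap: 0.0281
TCP rel edge 0.1423 0.0002 0.0598 [-0.1  0.2 -3.9] [-0.15  0.77 -0.03] [ 0.24  0.26  0.2   2.24 -0.51  0.47 -0.51]
pts 535
[[-0.0707, 0.0354, 0.0529], [-0.0056, 0.047, 0.0596], [0.0524, 0.0514, 0.0627]]
angle 0.02
```

```bash
python3 -m creep '[[0,0,0,0,0,0.015,0],[0,0,0,0,0,0.015,0],[0,0,0,0,0,0,0],[0,0,0,0,0,0,0.31]]' && python3 bm.py
```

```text
time: 19.35
position: [0.4641, -0.185, 0.0286]
tcp_rot: [-3.129, -0.278, 0.2]
contact_force: [0.0, 1.1, -2.8]
finger_gap: 0.0281
TCP rel edge 0.1362 -0.0013 0.0286 [ 0.   1.1 -2.8] [-0.15  0.72 -0.05] [ 0.27  0.33  0.16  2.25 -0.57  0.41 -0.45]
pts 503
[[-0.0759, 0.0355, 0.0211], [-0.0107, 0.046, 0.0282], [0.0718, 0.0498, 0.0784]]
angle 0.094
```

```bash
python3 -m creep '[[0,0,0,0,0,0,0.33]]'; python3 -m creep '[[0,0,0,0,0,0,0.335]]';python3 -m creep '[[0,0,0,0,0,0,0.34]]'; python3 -m creep '[[0,0,0,0,0,0,0.345]]'; python3 bm.py
```

```text
time: 19.48
position: [0.4658, -0.1861, 0.0306]
tcp_rot: [-3.132, -0.282, 0.2]
contact_force: [-0.1, 0.3, -4.1]
finger_gap: 0.0281
time: 19.57
position: [0.4663, -0.1861, 0.031]
tcp_rot: [-3.133, -0.283, 0.2]
contact_force: [0.1, 0.2, -3.8]
finger_gap: 0.0285
time: 19.65
position: [0.4665, -0.186, 0.0312]
tcp_rot: [-3.133, -0.283, 0.201]
contact_force: [-0.5, 0.2, -3.8]
finger_gap: 0.0294
time: 19.73
position: [0.4667, -0.186, 0.0312]
tcp_rot: [-3.133, -0.284, 0.201]
contact_force: [-0.3, -0.3, -2.4]
finger_gap: 0.0298
TCP rel edge 0.1338 0.0002 0.0312 [-0.3 -0.3 -2.4] [-0.13  0.52 -0.06] [ 0.27  0.32  0.16  2.24 -0.58  0.41 -0.45]
pts 540
[[-0.0768, 0.0356, 0.0135], [-0.0103, 0.0474, 0.0231], [0.0723, 0.0515, 0.0868]]
angle 0.232
```

```bash
python3 -m creep '[[0,0,0,0.0079,0,-0.0134,0.345],[0,0,0,0.0092,0,-0.0125,0.345],[0,0,0,0,0,0,0.345]]'; python3 bm.py
```

```text
time: 20.03
position: [0.4784, -0.1849, 0.0632]
tcp_rot: [-3.136, -0.288, 0.203]
contact_force: [-0.0, -0.4, -1.7]
finger_gap: 0.0297
TCP rel edge 0.1221 0.0013 0.0632 [-0.  -0.4 -1.7] [-0.14  0.5   0.02] [ 0.21  0.27  0.21  2.21 -0.5   0.48 -0.54]
pts 555
[[-0.0738, 0.0358, 0.0086], [-0.0061, 0.0484, 0.0349], [0.0718, 0.0559, 0.1284]]
angle 0.631
```

```bash
python3 -m creep '[[0,-0.4,0,0.0106,0,-0.0113,0.345],[0,-0.4,0,0.0112,0,-0.0107,0.345],[0,-0.4,0,0.0118,0,-0.01,0.345],[0,-0.4,0,0.0124,0,-0.0093,0.345],[0,0,0,0,0,0,0.345]]'; python3 bm.py
```

```text
time: 20.5
position: [0.5159, -0.1762, 0.1124]
tcp_rot: [-3.136, -0.121, 0.207]
contact_force: [2.9, 0.4, -1.8]
finger_gap: 0.0297
TCP rel edge 0.0837 -0.0003 0.1124 [ 2.9  0.4 -1.8] [ 0.02 -0.01 -0.04] [ 0.01  0.3   0.33  2.   -0.24  0.77 -0.88]
pts 1357
[[-0.0709, 0.0352, 0.014], [0.0299, 0.0391, 0.2279], [0.0554, 0.0564, 0.3056]]
angle 1.244
```

```bash
sed -i 's/(B\[:,2\]>.006)/(B[:,2]>.004)\&(B[:,2]<max(.03,bot.observe()["position"][2]-.03))/' bm.py; python3 bm.py
```

```text
TCP rel edge 0.0865 -0.0005 0.1108 [-0.4 -0.3 -1.8] [-0.06 -0.01  0.01] [ 0.01  0.3   0.33  2.   -0.24  0.77 -0.88]
pts 295
[[-0.0773, 0.0356, 0.0078], [-0.0378, 0.0476, 0.044], [-0.0001, 0.0506, 0.079]]
angle 0.763
```

```bash
python3 -m creep '[[0,-0.3,0,0.0126,0,-0.009,0.345],[0,-0.3,0,0.0132,0,-0.0081,0.345],[0,-0.3,0,0.0137,0,-0.0072,0.345],[0,-0.3,0,0.0142,0,-0.0062,0.345],[0,0,0,0,0,0,0.345]]'; python3 -m creep '[[0,0,0,0,0,0,0.345]]';python3 bm.py
```

```text
time: 21.02
position: [0.5633, -0.1659, 0.1437]
tcp_rot: [-3.132, 0.008, 0.206]
contact_force: [2.1, 0.2, -1.6]
finger_gap: 0.0294
time: 21.1
position: [0.5594, -0.1671, 0.1426]
tcp_rot: [-3.131, 0.013, 0.204]
contact_force: [-0.7, -0.5, -3.4]
finger_gap: 0.0293
TCP rel edge 0.0393 -0.0011 0.1426 [-0.7 -0.5 -3.4] [-0.04  0.11 -0.02] [-0.06  0.39  0.35  1.79 -0.16  1.   -1.01]
pts 240
[[-0.0695, 0.0438, 0.0059], [-0.0454, 0.0478, 0.0603], [-0.0246, 0.0502, 0.1104]]
angle 1.187
```

```bash
python3 - <<'E'
from h import *
s=bot.observe(); h=bpos(-.065-.010,0); v=s["position"]-h; r=rot(); q=R.from_rotvec(-by*.115)
print((r.inv()*(q*r)).as_rotvec()/np.radians(6), r.inv().apply(q.apply(v)-v).round(4))
E
```

```text
[ 0.01707298 -1.0979734   0.01176042] [ 0.0166  0.0002 -0.0051]
```

```bash
python3 -m creep '[[0,0,0,0,0,0.003,0.345],[0,-1.1,0,0.0166,0,-0.0051,0.345],[0,-1.1,0,0.0166,0,-0.0051,0.345],[0,0,0,0,0,0,0.345],[0,0,0,0,0,0,0.345]]';python3 bm.py
```

```text
time: 21.57
position: [0.5949, -0.1601, 0.1468]
tcp_rot: [-3.132, 0.242, 0.207]
contact_force: [0.3, -0.2, -3.5]
finger_gap: 0.0296
TCP rel edge 0.003 -0.0014 0.1468 [ 0.3 -0.2 -3.5] [ 0.05 -0.25  0.01] [-0.09  0.57  0.36  1.54 -0.1   1.29 -1.09]
pts 246
[[-0.0675, 0.0444, 0.0062], [-0.0585, 0.0489, 0.0644], [-0.0491, 0.0509, 0.116]]
angle 1.451
```

```bash
python3 -m creep '[[0,0,0,0,0,0.002,0.345],[0,-1.1,0,0.0166,0,-0.0045,0.345],[0,-1.1,0,0.0166,0,-0.0045,0.345],[0,0,0,0,0,0,0.345],[0,0,0,0,0,0,0.345]]';python3 bm.py
```

```text
time: 22.03
position: [0.6264, -0.153, 0.1425]
tcp_rot: [-3.129, 0.475, 0.21]
contact_force: [-0.1, 0.4, -3.0]
finger_gap: 0.0294
TCP rel edge -0.0292 -0.0026 0.1425 [-0.1  0.4 -3. ] [ 0.19 -0.9  -0.03] [-0.1   0.77  0.36  1.27 -0.07  1.58 -1.13]
pts 294
[[-0.0719, 0.0358, 0.0102], [-0.0604, 0.0486, 0.0613], [-0.048, 0.051, 0.1129]]
angle 1.757
```

```bash
python3 -m creep '[[0,0,0,0.0009,0,0.0018,0.345],[0,0,0,0,0,0,0.345]]';python3 -m creep '[[0,0,0,0.0009,0,0.0018,0.345],[0,0,0,0,0,0,0.345]]'; python3 -m creep '[[0,0,0,0.0009,0,0.0018,0.345],[0,0,0,0,0,0,0.345]]'; python3 bm.py
```

```text
time: 22.25
position: [0.6258, -0.1551, 0.1465]
tcp_rot: [-3.132, 0.467, 0.205]
contact_force: [-0.0, 0.3, -3.1]
finger_gap: 0.0297
time: 22.42
position: [0.6264, -0.154, 0.1437]
tcp_rot: [-3.131, 0.469, 0.207]
contact_force: [0.2, -0.2, -3.7]
finger_gap: 0.0293
time: 22.58
position: [0.6267, -0.1535, 0.1405]
tcp_rot: [-3.131, 0.47, 0.208]
contact_force: [-0.1, -0.4, -4.4]
finger_gap: 0.0298
TCP rel edge -0.0294 -0.002 0.1405 [-0.1 -0.4 -4.4] [ 0.16 -0.89 -0.04] [-0.1   0.77  0.36  1.27 -0.07  1.57 -1.13]
pts 284
[[-0.0721, 0.0355, 0.0071], [-0.0605, 0.0494, 0.0586], [-0.0491, 0.0517, 0.1087]]
angle 1.754
```

```bash
for i in 1; do python3 -m creep '[[0,0,0,0.0009,0,0.0018,0.345],[0,0,0,0,0,0,0.345]]';python3 -m creep '[[0,0,0,0.0009,0,0.0018,0.345],[0,0,0,0,0,0,0.345]]'; done; python3 bm.py pics/s10.png; python3 - <<'E'
from h import *
im,d=bot.get_image("side"); c=np.zeros(d.shape,bool); c[180:345,230:380]=1
P=cloud("side",c,d); e=P-BO; B=np.c_[e@bx,e@by,P[:,2]]; k=(abs(B[:,1])<.06)&(B[:,0]<.05)&(B[:,0]>-.2); B=B[k]
H=np.zeros((16,26),int)
for b in B:
    i=int(b[2]/.01); j=int((b[0]+.2)/.01)
    if 0<=i<16 and 0<=j<26: H[i,j]+=1
for i in range(15,-1,-1): print(i*10,' '.join(f"{x:3d}" for x in H[i]))
E
```

```text
time: 22.8
position: [0.6272, -0.1541, 0.1388]
tcp_rot: [-3.133, 0.471, 0.207]
contact_force: [1.3, -1.2, 0.4]
finger_gap: 0.0295
time: 22.97
position: [0.6279, -0.155, 0.138]
tcp_rot: [-3.135, 0.469, 0.206]
contact_force: [1.6, -2.0, 5.1]
finger_gap: 0.0292
TCP rel edge -0.0303 -0.0003 0.138 [ 1.6 -2.   5.1] [-0.25 -0.42  0.2 ] [-0.1   0.78  0.36  1.27 -0.07  1.57 -1.13]
pts 295
[[-0.0725, 0.0355, 0.0066], [-0.0603, 0.05, 0.0579], [-0.0484, 0.0526, 0.1061]]
angle 1.767
150   0   0   0   0   0   0   0   0   6  40  48  27  30   0   0   0   0   0   0   0   0   0   0   0   0   0
140   0   0   0   0   0   0   0   0   0  19  18  26  35   0   0   0   0   0   0   0   0   0   0   0   0   0
130   0   0   0   0   0   0   0   0   0   4   4  18  43   0   0   0   0   0   0   0   0   0   0   0   0   0
120   0   0   0   0   0   0   0   0   0   0   0   3 138   3   0   0   0   0   0   0   0   0   0   0   0   0
110   0   0   0   0   0   0   0   0   0   0   0   0  72  22   0   0   0   0   0   0   0   0   0   0   0   0
100   0   3  10   5   0   0   0   0   0   0   0   0  15  83   0   0   0   0   0   0  
[... 391 characters left out ...]
  0   0  78  22   0   0   0   0   0   0   0   0   0   0   0
50   0   0   0   0   0   0   0   0   6  16   0   0   0  16  72   0   0   0   0   0   0   0   0   0   0   0
40   0   0   0   0   0   0   0   1  24   2   0   0   0   8  78   0   0   0   0   0   0   0   0   0   0   0
30   0   0   0   0   0   0   0  19   5   0   0   0   0   3  93   0   0   0   0   0   0   0   0   0   0   0
20   0   0   0   0   0  15  37   8   0   0   0   0   0   0  79   0   0   0   0   0   0   0   0   0   0   0
10   0   0   0   0   5  22  14   0   0   0   0   0   0   0  79   9   0   0   0   0   0   0   0   0   0   0
0  15  52  94 140 133 125 132 171 186 192 168 136  99  61  48 231 194 201 202 198 203 205 204 204 206   0
```

```bash
python3 -m creep '[[0,0,0,-0.0004,0,-0.0009,0.345],[0,0,0,0,0,0,0.4],[0,0,0,0,0,0,0.5],[0,0,0,0,0,0,0.65],[0,0,0,0,0,0,0.65]]' && python3 -m creep '[[0,0,0,0,0,-0.015,0.65],[0,0,0,0,0,-0.03,0.65],[0,0,0,0,0,-0.035,0.65],[0,0,0,0,0,-0.035,0.65],[0,0,0,0,0,0,0.65]]' && python3 -m creep '[[0,0.8,0,-0.015,0,-0.02,0.65],[0,0.8,0,-0.015,0,-0.02,0.65],[0,0,0,0,0,0,0.65],[0,0,0,0,0,0,0.65]]'; python3 bm.py; python3 - <<'E'
from h import *
a,d=bot.get_image("side"); t,dt=bot.get_image("top")
x=cv2.resize(a[150:350,200:440,::-1],(600,500)); y=cv2.resize(t[150:300,130:470,::-1],(200,88))
cv2.imwrite("pics/final.png",np.hstack([x,np.vstack([y,np.zeros((412,200,3),np.uint8)])]))
m=(a[:,:,0]>110)&(a[:,:,1]<60)&(a[:,:,2]<70); m[:190]=0;m[240:]=0;m[:,:255]=0;m[:,300:]=0
b=cloud("side",m,d)-C; B=np.c_[b@ex,b@ey,b[:,2]]; B=B[(B[:,2]>.11)&(B[:,2]<.15)]; print("side bar",np.median(B,0).round(4))
for q in ["fuse_box","screwdriver","folding_rule","black_isolator_tip","dip_circle"]: print(q,[w("top",k["centre"]).round(3).tolist() for k in bot.boxes_of("top",q)[:1]])
E
```

```text
time: 23.48
position: [0.6266, -0.1532, 0.1366]
tcp_rot: [-3.131, 0.472, 0.208]
contact_force: [0.7, 0.8, -0.2]
finger_gap: 0.0553
time: 23.9
position: [0.6825, -0.1434, 0.2455]
tcp_rot: [-3.136, 0.461, 0.209]
contact_force: [0.3, 0.4, 2.0]
finger_gap: 0.0557
time: 24.23
position: [0.6676, -0.1481, 0.2921]
tcp_rot: [-3.135, 0.299, 0.203]
contact_force: [-0.8, 0.5, -0.1]
finger_gap: 0.0554
TCP rel edge -0.0706 0.0003 0.2921 [-0.8  0.5 -0.1] [ 0.03 -0.26 -0.02] [-0.09  0.64  0.37  1.1  -0.1   1.7  -1.12]
pts 388
[[-0.0775, 0.0356, 0.0065], [-0.0635, 0.0501, 0.0713], [-0.0488, 0.0526, 0.1286]]
angle 1.766
side bar [-0.1009  0.0092  0.1311]
fuse_box [[0.401, 0.054, 0.025]]
screwdriver [[0.474, 0.073, 0.088]]
folding_rule [[0.382, 0.284, 0.014]]
black_isolator_tip [[0.488, 0.311, 0.155]]
dip_circle [[0.772, -0.092, 0.095]]
```

View pics/final.png

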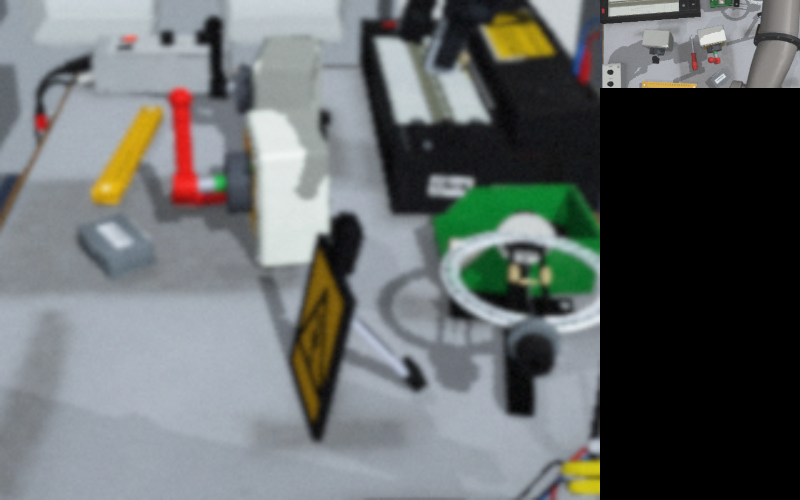

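```bash
python3 -c "
from plant import bot; print(bot.hand_in())"
```

```text
the job is handed in; nothing more can be done
None
```

I turned the red handle from about 0.34 rad right of straight up to the off mark (I measured -0.34 rad; the mark is at -0.35). I then drew it out to its stop, opened the leg on the board fully and stood the board on it. I handed the job in at about 24 s of the 62 s allowed.

**Isolator:** The lever bar sits about 13.5 mm farther out than at the start, against a nominal 14 mm. The final pull met about 22 N, where about 4 N moves the handle, and a further 3 mm of pull barely moved it. The shaft's green band now shows.

**Board:** Before I stood it up, the leg read 0.853 rad (fully open is 0.85). After release the board leans back about 0.195 rad and rests on the rubber foot, clear of the gripper.

**Checks that disagreed or fell short:**
- With the handle drawn out, the lever reads about -0.30 rad instead of -0.35. That is inside the notch's tolerance and may be camera error.
- The first attempt at the leg stopped part-way at a wrist joint limit, so I gripped the foot a second time to finish it. This dragged the board about 11 mm towards the robot, and part of that was undone when I lifted it.
- The fuse box, folding rule and black lever were found where they started, to within a few mm.
- The last network check of the screwdriver returned the red lever instead. The dip circle's reading was 37 mm off, probably because the arm hid part of it. In the final picture both seem undisturbed.

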